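Index a square candle in the marking stand

TASK

A square candle on a round wooden plate is clamped in the marking stand. Swing the scriber arm fully up out of the way by its upright handle, back the sloping clamp screw off just enough to free the plate (about a sixth of a turn, never more than a third), turn the candle a quarter turn, either way, so that a neighbouring face stands square to the scriber, screw the clamp firmly tight again, and then swing the scriber arm back down to its stop. Leave the candle upright in its seat, never let the scriber press on it, and do not disturb the other things on the table.

Things in the scene. Friction and masses are not known exactly. Their poses are not given: they have to be found in the camera images.
- stand: Marking stand, fixed: aluminium plate 12 mm thick, spanning x -125 to +90, y -80 to +155 mm. Origin on the table under the candle's seat; x points from the clamp to the two 16 mm stop pins (22 mm high, at 42, +-42 mm), y to the scriber post, z up. Turned 0.5 to 1.0 rad, so the clamp is at the robot's near right, the scriber at its near left.
- nest (a point): Centre of the candle's seat, on the stand's upper side (12 mm above the table); axes as the stand's.
- carving_plate: Loose round wooden plate, 102 mm across, 28 mm high, sloping upper edge, with a tall square candle 42 x 42 mm fixed on it (faces square to x and y) from 28 to 215 mm above this origin, plus 10 mm wick. Origin: centre of the underside, z up; 0.5 kg. Starts with x along the stand's x within 0.05 rad; brass dot at +x. Freed, it turns easily on the stand, but binds if pressed down.
- clamp_jaw: Steel jaw with rubber face, 18 x 29 mm, in a sloping guide on the stand's -x side; it presses on the wooden plate's sloping edge and so holds it down, with two stop pins 1 mm behind it. Its z points outward along the screw axis: up and towards the stand's -x, 30 degrees from vertical.
- clamp_screw (a joint): Turn of the clamp screw, rad: 0 as tight at the start, growing as it is turned anticlockwise seen from its handle (loosening); jaw and handle move out 4 mm per rad. Needs 0.1 N m to turn, stays where left. 0.6 to 1.5 frees the plate well. Turned back, the jaw meets the plate between 0.3 and -0.4, as the plate sits; turn on until it resists firmly (0.2 to 0.5 N m).
- screw_bar (a point): Middle of the screw's black bar handle: 66 mm long (point's x), 14 mm thick (y, grasp across it), 22 mm high. z points outward along the screw axis, 30 degrees from vertical: hold it with the tool pointing along -z. The guide begins 32 mm below the middle. At the start the bar stands -0.6 rad about z from the vertical plane through the stand's x.
- scriber_lever (a joint): Swing of the scriber arm, rad: 0 at its lower stop (point 4 mm from the candle's face), 1.2 at its upper stop. Stiff hinge, about 0.1 N m, stays where left. Starts at 0 to 0.1.
- lever_pivot (a point): Lever's hinge point, 120 mm from the stand's origin in the stand's +y and 72 mm above the table. The hinge line is the stand's x; growing joint values swing the handle away from the candle (stand's +y) and the scriber arm up.
- lever_handle (a point): Grip point on the lever's upright black handle, 75 mm from the pivot: a flat-sided grip 13 mm thick (along the stand's x), 18 mm wide, reaching 27 mm below and 15 mm above this point along the lever. At lever 0 it leans 0.3 rad from vertical towards the candle, at 1.2 it leans 0.9 rad away. Pinch it along the stand's x and lead it round the pivot; it turns in the fingers.
- scriber_tip (a point): Point of the scriber, at the end of the 94 mm arm that reaches from the pivot towards the candle.
- mould: Bystander: round pink mould, 68 mm across, 51 mm high, origin under its centre, beside the stand.
- spool: Bystander: wooden wick spool, 60 mm across, 68 mm high, origin under its centre, behind the stand.
- stir: Bystander: flat wooden stir stick, 190 mm long, lying on the table, origin at its middle.
- pen: Bystander: marker pen, 135 mm long, lying, origin at its middle.
- glass_cup: Bystander: low glass cup, 60 mm across, 34 mm high, origin under its centre.

How it is judged (in metres and radians):
On the way, in this order (a step that is already met when the one before it is completed fails the run):
1. the scriber arm is swung up (lever beyond 0.9 rad) while the clamp is still tight (value of joint scriber_lever above 0.9 rad and value of joint clamp_screw below 0.4 rad), for 0.2 s.
2. with the arm up, the screw is backed off by at least 0.4 rad (value of joint clamp_screw above 0.4 rad and value of joint scriber_lever above 0.9 rad), for 0.2 s.
3. with the screw backed off and the arm up, the candle is turned a quarter turn (within 0.2 rad) (all of step 2 and angle between the x axis of carving_plate and the y axis of stand, either way round below 0.2 rad), for 0.2 s.
4. the screw is tight again (jaw presses on the wooden plate with over 8 N), the arm still up (all of step 1 and contact force between clamp_jaw and carving_plate above 8 N), for 0.2 s.
At the end, for the whole second after the job is handed in: The candle stands a quarter turn from its start (a neighbouring face square to the scriber within 0.2 rad), upright and seated within 6 mm of the seat's centre, the clamp jaw presses on its wooden plate with more than 8 N, and the scriber arm is down within 0.15 rad of its lower stop, all at rest (angle between the x axis of carving_plate and the y axis of stand, either way round below 0.2 rad and horizontal distance between carving_plate and nest below 0.006 m and z of carving_plate in the frame of nest below 0.003 m and angle between carving_plate's own z axis and vertical below 0.05 rad and value of joint clamp_screw below 0.4 rad and contact force between clamp_jaw and carving_plate above 8 N and value of joint scriber_lever below 0.15 rad and linear speed of carving_plate below 0.01 m/s); the robot touches nothing.
It fails at once if the clamp screw backed off by more than a third of a turn (2.1 rad) (value of joint clamp_screw above 2.1 rad).
It fails at once if the scriber arm presses on the candle with more than 3 N (contact force between scriber_lever and carving_plate above 3 N).
It fails at once if a bystander moved by more than 30 mm (distance of any of mould, spool, stir, pen, glass_cup from where it was at the start of the episode above 0.03 m).
It also fails if it takes over 72 s, if anything falls off the work surface, if the arm or the gripper's body presses on something with over 40 N, if the wrist force passes 120 N, or if a joint passes its speed limit or range.

ROBOT

A 6-joint arm with a two-finger parallel gripper is mounted at the origin on a cart in front of the work surface, level with it; the furniture and walls round the work are solid. World frame = base frame: x ahead of the robot, y to its left, z up, the work surface at z = 0. Lengths are in mm, angles in rad, forces in N, time in s.
With the tool pointing down it reaches from about 350 to 875 mm from the base axis. Payload 4.2 kg.
Tool frame: the origin (TCP) lies on the centre line of the jaws, within the pads' length; the fingertips stand 11 mm ahead of it and the grasp point (between the pads) lies 8 mm behind it; z points along the fingers, y is the direction in which the jaws open and shut (so a half turn about z gives the same grasp; the last joint's range is limited). The gripper opens to 85 mm and grips with 20 to 120 N. Pads are 22 mm wide; open, the fingers measure 114 mm over their backs; the gripper's body (76 mm by 85 mm) begins 54 mm behind the grasp point. The pads swing forward as they close: fully open they stand 13 mm farther back than shut.
Start: joints at [-0.93, 0.385, 0.008, 0, -1.194, -0.259], TCP at [232.883, -579.97, 242.312] pointing down, gripper open.
Joint ranges: [-3.14, 3.14], [-1.21, 2.06], [-1.07, 1.41], [-3.16, 2.05], [-2.99, -0.16], [-3.1, 3.1]. Speed limits (rad/s): [2.79, 2.79, 3.14, 3.14, 3.14, 3.14].

INTERFACE

Orientations are given as a unit quaternion [x, y, z, w].
In Python, from bench import arm gives the robot as it stands.
- The arm moves only by the tool arm_command, never from a script. Its argument "commands" is one flat list of numbers, 4 for each row, row after row: the shift along the tool's x, y, z in m, then the turn about the tool's z in degrees. In form: [tx, ty, tz, roll, tx, ty, tz, roll, ...]. A call has exactly 5 rows; each row shifts and turns the pose as measured when the row begins, along the tool's axes as they then stand; what a row does not reach is not made up. A row lasts 1/10 s, in which the tool goes at most 50 mm and 8.59 degrees, less where a joint would pass 70% of its speed; a pose out of reach is approached as far as the arm can. A call with a gripper value outside its range is refused whole. "jaw" is the opening, from 0 (shut) to 1 (fully open), set as the call begins (left out, the last holds). The fingers move at their own pace and stop on an object; the grip force is fixed at half the most. Time passes only in rows, so rows that do not move let the fingers close, or fill a call up. It gives the time, the measured TCP pose, the force and the opening at its end, in the units of the state.
- arm.read_state(): the state, without advancing time (a new reading comes with each control period).
- arm.get_image(name): name is "scene" or "top" or "wrist"; returns the picture (384x512x3 uint8, red, green, blue); there is no depth.
- arm.camera_info(name): a dict with "camera_matrix" (3x3 intrinsics, pixels), "world_from_camera" (4x4, takes a point from camera to world coordinates). Camera axes: x right, y down, z forward; pixel columns grow to the right and rows downward; lengths in mm; the calibration is good to about 2 mm. A picture is of the moment at which its call begins: read the wrist's pose just before it. camera_info takes no time and is no camera call; for the wrist camera it gives the pose at the moment of the call.
- arm.job_done(): hands the job in, once; it reports no verdict.
Trained networks look in the newest picture that a camera, given by its name, has taken for a name from the list of things; names that differ only in an ending like _2 or _b are one class to them, and where a whole thing is asked for, a point or a joint stands for the part that bears it (a point fixed in the world has none). Each returns a list of dicts, best first, with "confidence" (0 to 1); they miss things now and then, are a little off and sometimes report something else, mostly with a low value. They report only what shows in the picture. A call takes as long as a camera call.
- arm.regions_of(camera, target): "mask" (384x512 bool, what is visible of it).
- arm.place_of(camera, target): "centre" ([x, y, z] in mm, in the coordinates of the camera as it stood for that picture, good to about 4 mm: a listed point, or the origin of a listed thing).
The state is a dict: "clock": time; "joints": joint angles; "joint_vel": joint speeds; "joint_efforts": joint torques, N m; "position": TCP position; "ee_rot": TCP orientation; "contact_force": force on the tool from outside, world axes, zero at the start; "wrist_torque": the same for the moment, N m; "gripper_width": finger opening in mm.
Only numpy, scipy, OpenCV 4.12 (cv2) and the standard library are available. Lean on these libraries where they do the work, as an engineer would, in place of code of your own. Each camera call takes 0.05 s, during which the arm holds its last target.

## Working session

There is one attempt and no reset: what is moved stays moved. The work goes in short steps, Python scripts to look and compute and a tool call to move; the robot and the scene stay as the last step left them, time stands still between calls to the robot, and variables do not carry over. Pictures are saved under pics/ and viewed, and the job is handed in when it is done.

Besides the shell and the picture viewer there is one more tool, called after "Emit:" as name(argument=value, ...), one argument or row to a line, values as JSON. arm_command: Moves the arm, as the interface text tells. Its arguments: {"type":"object","properties":{"commands":{"type":"array"},"jaw":{"type":"number"}},"required":["commands"]}

```bash
ls; mkdir -p pics; cat > h.py <<'E'
import numpy as np,cv2
from scipy.spatial.transform import Rotation as R
from bench import arm
def save(cam,name):
    im=arm.get_image(cam); cv2.imwrite('pics/%s.png'%name,cv2.cvtColor(im,cv2.COLOR_RGB2BGR)); return im
def place(cam,t):
    T=np.array(arm.camera_info(cam)['world_from_camera'])
    return [(round(d['confidence'],2),np.round(T[:3,:3]@np.array(d['centre'])+T[:3,3],1)) for d in arm.place_of(cam,t)][:3]
E
python3 - <<'E'
from h import *
s=arm.read_state(); print(s)
for c in['scene','top','wrist']:
    save(c,c+'0'); i=arm.camera_info(c); print(c,np.round(i['world_from_camera'],2).tolist(),np.round(i['camera_matrix'],1).tolist())
for t in ['stand','nest','carving_plate','clamp_jaw','screw_bar','lever_pivot','lever_handle','scriber_tip','mould','spool','stir','pen','glass_cup']:
    for c in ['scene','top']: print(t,c,place(c,t))
print(arm.read_state()['clock'])
E
```

```text
pics
{'clock': 0.0, 'joints': array([-9.30376257e-01,  3.85564097e-01,  6.60617509e-03, -5.15125890e-04,
       -1.19397484e+00, -2.58624049e-01]), 'joint_vel': array([-6.44698550e-04, -5.26724225e-04,  1.06818889e-03, -5.54366772e-05,
        1.52361965e-04,  2.01756336e-04]), 'joint_efforts': array([-7.33172928e-04, -3.92285657e+01,  1.88405514e+01,  4.18616652e+00,
       -4.66080179e-03, -3.16801412e-06]), 'position': array([ 232.69320272, -579.46069101,  241.20691068]), 'ee_rot': array([-1.89647250e-01,  9.81851680e-01,  1.06612074e-03, -2.48570502e-04]), 'contact_force': array([ 0.86448742, -0.2918336 , -0.58236626]), 'wrist_torque': array([-0.01748281,  0.02517445,  0.00780241]), 'gripper_width': 85.46814876248776}
scene [[-0.67, -0.57, 0.48, -42.38], [-0.75, 0.52, -0.42, 383.05], [-0.01, -0.64, -0.77, 1003.85], [0.0, 0.0, 0.0, 1.0]] [[423.7, 0.0, 255.3], [0.0, 423.7, 201.1], [0.0, 0.0, 1.0]]
top [[-0.01, -1.0, 0.05, 468.41], [-1.0, 0.0, -0.02, -88.99], [0.02, -0.05, -1.0, 1055.8], [0.0, 0.0, 0.0, 1.0]] [[362.3, 0.0, 254.9], [0.0, 362.3, 190.2], [0.0, 0.0, 1.0]]
wrist [[-0.37,
[... 1204 characters left out ...]
 scene [(0.7, array([ 646.8, -132.7,   -1.9]))]
mould top [(0.61, array([ 6.477e+02, -1.357e+02,  1.000e-01]))]
spool scene [(0.87, array([646.2, 108.3,   0.7]))]
spool top [(0.73, array([649.7, 108.1,   1.1])), (0.33, array([474.3,  59.9,  73. ]))]
stir scene [(0.74, array([ 352.4, -230.7,    3.1]))]
stir top [(0.65, array([ 354.2, -235.8,   -3.4]))]
pen scene [(0.59, array([ 453.6, -369.6,    0.7])), (0.21, array([647.1, 105.8,   3.8]))]
pen top [(0.66, array([519.6, -79.9, 108. ])), (0.65, array([ 456.6, -367.7,    4.1]))]
glass_cup scene [(0.77, array([ 570.8, -349.4,    3.2])), (0.26, array([647.3, 104.3,   5.3]))]
glass_cup top [(0.58, array([ 5.722e+02, -3.485e+02,  5.000e-01]))]
1.45
```

View pics/scene0.png

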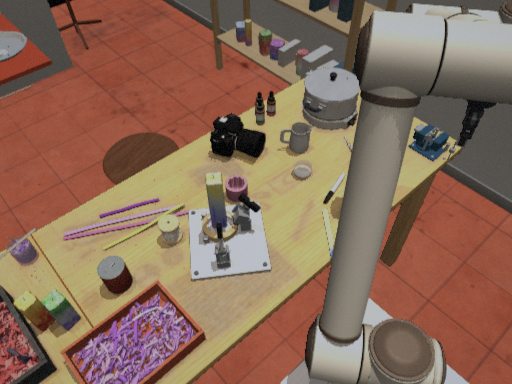

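View pics/top0.png

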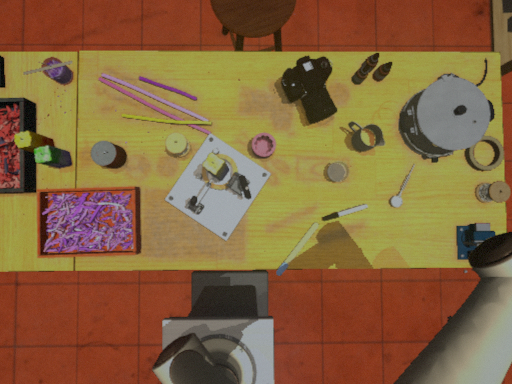

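```bash
python3 - <<'E'
import cv2
a=cv2.imread('pics/top0.png')[125:245,150:290]; cv2.imwrite('pics/topc.png',cv2.resize(a,None,fx=5,fy=5,interpolation=cv2.INTER_CUBIC))
a=cv2.imread('pics/scene0.png')[160:285,175:285]; cv2.imwrite('pics/scc.png',cv2.resize(a,None,fx=4.8,fy=4.8,interpolation=cv2.INTER_CUBIC))
E
```

```text
(no output)
```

View pics/topc.png

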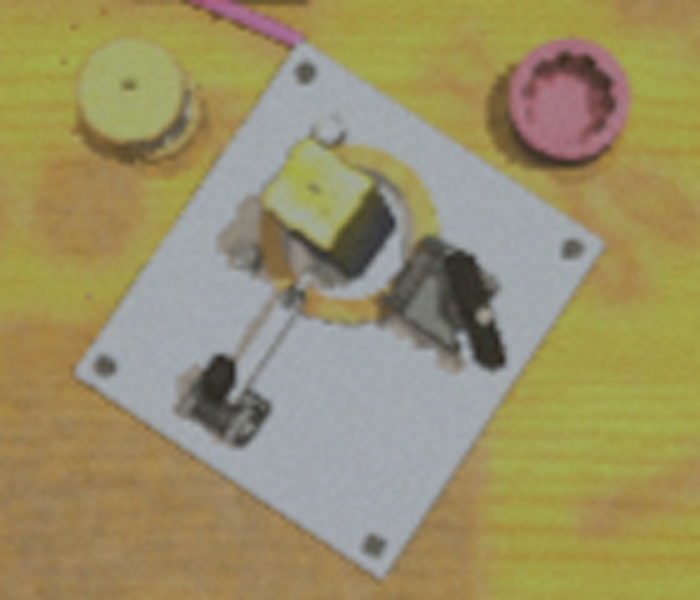

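View pics/scc.png

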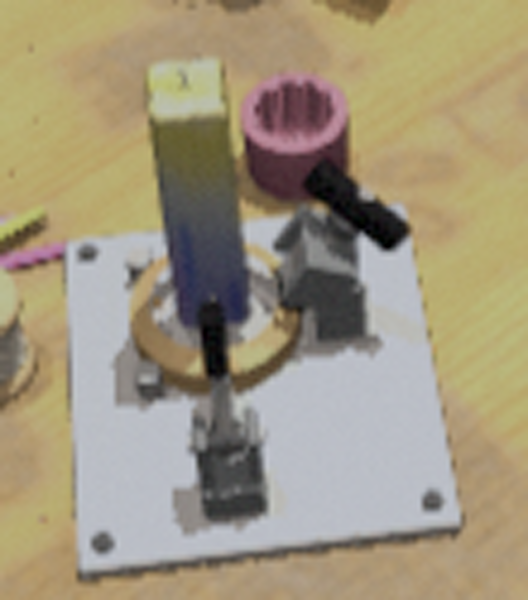

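```bash
python3 - <<'E'
from h import *
from scipy.optimize import least_squares
C=np.array([[90,155,12],[90,-80,12],[-125,-80,12],[-125,155,12.]])
px={'top':np.array([[75,373],[303,43],[605,243],[382,578]])/5+[149.6,124.6],'scene':np.array([[80,569],[68,243],[407,208],[460,523]])/4.8+[174.6,159.6]}
def proj(c,P):
    i=arm.camera_info(c);T=np.linalg.inv(i['world_from_camera']);q=P@T[:3,:3].T+T[:3,3];q=q@np.array(i['camera_matrix']).T;return q[:,:2]/q[:,2:]
def W(p,P): 
    c,s=np.cos(p[2]),np.sin(p[2]); return P@np.array([[c,s,0],[-s,c,0],[0,0,1]])+[p[0],p[1],0]
for cs in (['top'],['scene'],['top','scene']):
    f=lambda p:np.concatenate([(proj(c,W(p,C))-px[c]).ravel() for c in cs])
    r=least_squares(f,[570,-8,.95]);print(cs,r.x,np.round(r.fun,1))
p=r.x
for n,P in [('pivot',[0,120,72]),('handle0',[0,120-22.2,72+71.7]),('handle1.2',[0,120+58.7,72+46.6]),('tip',[0,26,72])]: print(n,W(p,np.array([P])))
c,s=np.cos(p[2]),np.sin(p[2])
for q in ([520.9,-80.3],[547,-45]): d=np.array(q)-p[:2]; print(d@[c,s],d@[-s,c])
E
```

```text
['top'] [571.65889652  -8.91042302   0.97686324] [-0.7  0.2 -0.3 -1.2  0.9 -0.   0.1  1. ]
['scene'] [569.63605407  -9.13759688   0.9693375 ] [-0.6  0.6 -0.4 -0.7  0.2 -1.   0.8  0.6]
['top', 'scene'] [570.76334778  -9.08259595   0.97340542] [-0.8  0.3 -0.1 -0.9  1.   0.4 -0.   1.3 -0.6  0.4 -0.8 -0.8 -0.2 -1.3
  0.7  0.2]
pivot [[471.54662645  58.41586484  72.        ]]
handle0 [[489.90171989  45.9286496  143.7       ]]
handle1.2 [[423.0131136   91.43386191 118.6       ]]
tip [[549.26639149   5.54207056  72.        ]]
-86.93047130316062 1.168439381089452
-43.063303890842356 -0.5554002923269445
```

```bash
cat >> h.py <<'E'
P0=np.array([570.8,-9.1]);YAW=0.973
def S(x,y,z=0):
    c,s=np.cos(YAW),np.sin(YAW); return np.array([P0[0]+c*x-s*y,P0[1]+s*x+c*y,z])
def rows(targets,vmax=50,wmax=8.5,start=None):
    """targets: list of (pos,xyawdeg[,vmax]) ; prints rows padded to 5s"""
    s=arm.read_state(); p=np.array(s['position']); Rm=R.from_quat(s['ee_rot']).as_matrix()
    print('t',round(s['clock'],2),'pos',np.round(p,1),'xyaw',round(np.degrees(np.arctan2(Rm[1,0],Rm[0,0])),1),'w',round(s['gripper_width'],1),'F',np.round(s['contact_force'],1),'T',np.round(s['wrist_torque'],2))
    out=[]
    for t in targets:
        pos,yaw=np.array(t[0],float),t[1]; v=t[2] if len(t)>2 else vmax
        for _ in range(100):
            cy=np.degrees(np.arctan2(Rm[1,0],Rm[0,0]))
            dy=yaw-cy
            # choose direct route, unwrapped so that xyaw lies in (-300,60)
            while cy>60: cy-=360
            dy=yaw-cy
            d=Rm.T@(pos-p); n=np.linalg.norm(d)
            if n<0.6 and abs(dy)<.3: break
            k=int(np.ceil(max(n/v,abs(dy)/wmax,1)))
            st=np.round(d/k/1000,4); r=round(-dy/k,1)
            out.append([*st,r]); p=p+Rm@(st*1000); Rm=Rm@R.from_euler('z',r,degrees=True).as_matrix()
    while len(out)%5: out.append([0,0,0,0])
    for i in range(0,len(out),5): print([float(x) for r in out[i:i+5] for x in r])
E
python3 - <<'E'
from h import *
h=S(0,98)
rows([([h[0],h[1],255],-214.2)])
E
```

```text
t 1.45 pos [ 232.9 -580.   242.3] xyaw -158.1 w 85.4 F [0.7 0.5 0.4] T [0.01 0.   0.03]
[-0.0337, 0.0347, -0.0009, 4.0, -0.0312, 0.0369, -0.0009, 4.0, -0.0285, 0.039, -0.0009, 4.0, -0.0257, 0.0409, -0.0009, 4.0, -0.0228, 0.0426, -0.0009, 4.0]
[-0.0198, 0.0441, -0.0009, 4.0, -0.0167, 0.0454, -0.0009, 4.0, -0.0135, 0.0464, -0.0009, 4.0, -0.0102, 0.0472, -0.0009, 4.0, -0.0069, 0.0479, -0.0009, 4.0]
[-0.0035, 0.0482, -0.0009, 4.0, -0.0002, 0.0483, -0.0009, 4.0, 0.0032, 0.0483, -0.0009, 4.0, 0.0066, 0.0479, -0.001, 4.1, 0.0, 0.0, 0.0, 0.0]
```

Emit:
arm_command(
  commands=[-0.034, 0.035, -0.001, 4, -0.031, 0.037, -0.001, 4, -0.0285, 0.039, -0.001, 4, -0.0255, 0.041, -0.001, 4, -0.023, 0.0425, -0.001, 4],
  jaw=0.7,
)

```text
clock: 1.95
position: [326.7, -354.8, 245.0]
ee_rot: [-0.004, 1.0, -0.0, -0.001]
contact_force: [2.0, 0.6, 0.1]
gripper_width: 59.6
```

```bash
python3 - <<'E'
from h import *
h=S(0,98)
rows([([h[0],h[1],255],-214.2)])
E
```

```text
t 1.95 pos [ 326.7 -354.8  245. ] xyaw -179.5 w 59.6 F [2.  0.6 0.1] T [ 0.01 -0.23 -0.01]
[-0.0185, 0.0444, -0.0011, 3.9, -0.0154, 0.0455, -0.0012, 3.8, -0.0124, 0.0465, -0.0011, 3.9, -0.0092, 0.0472, -0.0012, 3.8, -0.006, 0.0477, -0.0011, 3.9]
[-0.0028, 0.048, -0.0012, 3.8, 0.0004, 0.0481, -0.0011, 3.9, 0.0037, 0.0479, -0.0012, 3.8, 0.0068, 0.0476, -0.0011, 3.9, 0.0, 0.0, 0.0, 0.0]
```

Tracking is good.

Emit:
arm_command(
  commands=[-0.0185, 0.0445, -0.001, 4, -0.0155, 0.0455, -0.001, 4, -0.0125, 0.0465, -0.001, 4, -0.009, 0.047, -0.001, 4, -0.006, 0.0475, -0.001, 4],
)

```text
clock: 2.45
position: [421.7, -124.2, 252.2]
ee_rot: [0.177, 0.984, -0.0, 0.002]
contact_force: [0.6, -1.4, 0.7]
gripper_width: 60.0
```

Emit:
arm_command(
  commands=[-0.003, 0.048, -0.001, 4, 0, 0.048, -0.001, 4, 0.004, 0.048, -0.001, 4, 0.007, 0.0475, -0.001, 3.5, 0, 0, 0, 0],
)

```text
clock: 2.95
position: [504.0, 63.5, 258.9]
ee_rot: [0.311, 0.951, 0.002, 0.006]
contact_force: [0.0, -0.0, -0.5]
gripper_width: 59.7
```

```bash
python3 - <<'E'
from h import *
save('wrist','w1')
for t in ['lever_handle','lever_pivot','scriber_tip','screw_bar','nest']: print(t,place('wrist',t))
h=S(0,98)
print(h)
rows([([h[0],h[1],136],-214.2,40)])
E
```

```text
lever_handle [(0.9, array([488.6,  45.9, 140.5])), (0.63, array([ 573.1, -347.2,    2.6])), (0.41, array([574.3,  -7.6,  14.2]))]
lever_pivot [(0.75, array([467.4,  55.9,  64.7])), (0.61, array([543.4, -50.9,  35.1])), (0.31, array([567.8,  -9.4,  -2.3]))]
scriber_tip [(0.74, array([ 5.497e+02, -5.000e-01,  7.270e+01]))]
screw_bar [(0.66, array([520.1, -87.5, 111.6]))]
nest [(0.75, array([567.8, -16.8,  15.2])), (0.35, array([485.6,  40.4, 142.1]))]
[489.79536605  46.05658872   0.        ]
t 3.25 pos [501.4  58.  259. ] xyaw 143.5 w 59.9 F [-0.  -0.5  0. ] T [-0.02  0.06 -0.03]
[0.0008, -0.0043, 0.0307, -0.6, 0.0009, -0.0043, 0.0307, -0.6, 0.0009, -0.0042, 0.0308, -0.6, 0.0009, -0.0043, 0.0307, -0.5, 0.0, 0.0, 0.0, 0.0]
```

View pics/w1.png

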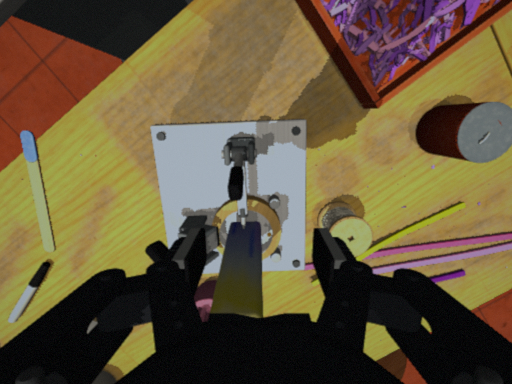

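Emit:
arm_command(
  commands=[0.001, -0.0045, 0.03, -0.6, 0.001, -0.004, 0.03, -0.6, 0.001, -0.004, 0.031, -0.6, 0.001, -0.0045, 0.031, -0.5, 0, 0, 0, 0],
)

```text
clock: 3.75
position: [489.5, 40.6, 136.8]
ee_rot: [0.298, 0.955, 0.004, 0.008]
contact_force: [-0.6, -1.1, -0.3]
gripper_width: 59.7
```

```bash
python3 - <<'E'
from h import *
save('wrist','w2')
h=S(0,98)
rows([([h[0],h[1],136],-214.2,40)])
print(arm.read_state()['joints'])
E
```

```text
t 3.8 pos [491.5  41.3 139.2] xyaw 145.4 w 59.8 F [ 0.2 -0.7  0.1] T [-0.    0.03 -0.02]
[0.0042, 0.0029, 0.0031, -0.4, 0.0, 0.0, 0.0, 0.0, 0.0, 0.0, 0.0, 0.0, 0.0, 0.0, 0.0, 0.0, 0.0, 0.0, 0.0, 0.0]
[ 0.41778588  0.25946691 -0.472429    0.00917721 -0.81693553 -2.59797042]
```

View pics/w2.png

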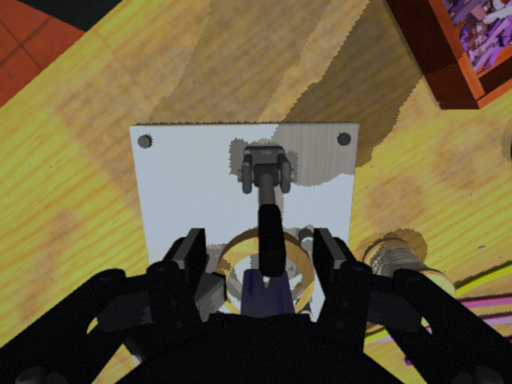

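Emit:
arm_command(
  commands=[0.004, 0.003, 0.003, -0.4, 0, 0, 0, 0, 0, 0, 0, 0, 0, 0, 0, 0, 0, 0, 0, 0],
  jaw=0,
)

```text
clock: 4.3
position: [492.4, 45.9, 141.2]
ee_rot: [0.293, 0.956, 0.006, 0.014]
contact_force: [2.2, 0.5, -5.5]
gripper_width: 11.5
```

```bash
python3 - <<'E'
from h import *
rows([])
p=arm.read_state()['position']
def g(phi): a=phi-.3; return S(0,120+75*np.sin(a),72+75*np.cos(a)-8)
print(g(0.05))
rows([(g(f),-214.2,25) for f in np.arange(.2,1.21,.2)])
E
```

```text
t 4.3 pos [492.4  45.9 141.2] xyaw 145.9 w 11.5 F [ 2.2  0.5 -5.5] T [-0.54 -0.34  0.07]
[486.94805065  47.99534453 136.66843163]
t 4.3 pos [492.4  45.9 141.2] xyaw 145.9 w 11.5 F [ 2.2  0.5 -5.5] T [-0.54 -0.34  0.07]
[0.0168, -0.0013, 0.0021, 0.1, 0.0149, -0.0, -0.0003, -0.0, 0.0148, -0.0001, 0.0026, -0.0, 0.0139, -0.0001, 0.0056, -0.0, 0.0126, -0.0002, 0.0081, -0.0]
[0.0106, -0.0002, 0.0105, -0.0, 0.0, 0.0, 0.0, 0.0, 0.0, 0.0, 0.0, 0.0, 0.0, 0.0, 0.0, 0.0, 0.0, 0.0, 0.0, 0.0]
```

Emit:
arm_command(
  commands=[0.0085, -0.0005, 0.0005, 0, 0.0085, 0, 0.001, 0, 0.008, 0, 0.001, 0, 0.008, 0, 0.002, 0, 0.0075, 0, 0.002, 0],
)

```text
clock: 4.8
position: [469.3, 61.7, 143.9]
ee_rot: [0.288, 0.957, 0.002, 0.027]
contact_force: [5.2, -9.9, 3.0]
gripper_width: 11.8
```

```bash
python3 - <<'E'
from h import *
def g(phi): a=phi-.3; return S(0,120+75*np.sin(a),72+75*np.cos(a)-8)
s=arm.read_state();p=s['position']
c,sn=np.cos(YAW),np.sin(YAW);y=(p[:2]-P0)@[-sn,c]; print('phi',.3+np.arctan2(y-120,p[2]+8-72), np.hypot(y-120,p[2]+8-72),(p[:2]-P0)@[c,sn])
f0=.3+np.arctan2(y-120,p[2]+8-72)
rows([(g(f),-214.2,25) for f in np.arange(f0+.12,1.21,.12)])
E
```

```text
phi 0.3468068878654349 79.9734856827365 1.3846921630264382
t 4.8 pos [469.3  61.7 143.9] xyaw 146.5 w 11.8 F [ 5.2 -9.9  3. ] T [-3.95 -1.59 -0.27]
[0.009, -0.0014, 0.0055, 0.7, 0.0089, -0.0, 0.0015, -0.1, 0.0086, -0.0, 0.0027, 0.0, 0.0082, -0.0001, 0.0036, 0.0, 0.0077, -0.0001, 0.0046, 0.0]
[0.0072, -0.0001, 0.0055, 0.0, 0.0064, -0.0001, 0.0063, 0.0, 0.0, 0.0, 0.0, 0.0, 0.0, 0.0, 0.0, 0.0, 0.0, 0.0, 0.0, 0.0]
```

Emit:
arm_command(
  commands=[0, 0, 0, 0, 0, 0, 0, 0, 0, 0, 0, 0, 0, 0, -0.02, 0, 0, 0, -0.02, 0],
  jaw=0.4,
)

```text
clock: 5.3
position: [467.1, 63.4, 184.0]
ee_rot: [0.289, 0.957, 0.003, 0.026]
contact_force: [0.1, -0.4, 0.3]
gripper_width: 34.0
```

```bash
cat >> h.py <<'E'
def st():
    s=arm.read_state();p=np.array(s['position']);Rm=R.from_quat(s['ee_rot']).as_matrix()
    c,sn=np.cos(YAW),np.sin(YAW);d=p[:2]-P0
    z=Rm[:,2]; print('clk',round(s['clock'],2),'TCP stand',np.round([d@[c,sn],d@[-sn,c],p[2]],1),'toolz stand',np.round([z[:2]@[c,sn],z[:2]@[-sn,c],z[2]],3),'w',round(s['gripper_width'],1),'F',np.round(s['contact_force'],1),'xyaw',round(np.degrees(np.arctan2(Rm[1,0],Rm[0,0])),1),'j',np.round(s['joints'],2))
E
python3 - <<'E'
from h import *
save('wrist','w3');st()
for t in ['lever_handle','scriber_tip']: print(t,place('wrist',t))
E
```

```text
clk 5.35 TCP stand [  3.2 125.4 187.4] toolz stand [ 0.027 -0.053 -0.998] w 34.1 F [1.4 0.4 2.1] xyaw 146.4 j [ 0.5   0.15 -0.49  0.05 -0.89 -2.69]
lever_handle [(0.57, array([473.3,  62.5, 152.9]))]
scriber_tip [(0.82, array([547.4,   8.4, 106.3]))]
```

View pics/w3.png

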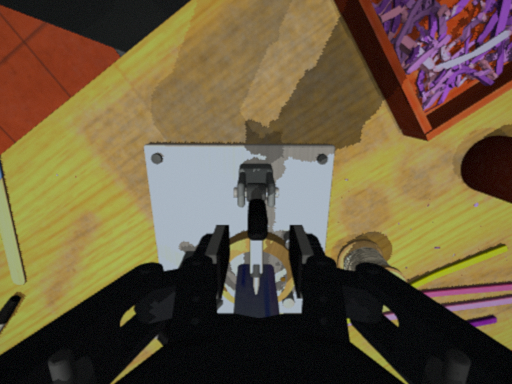

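Emit:
arm_command(
  commands=[-0.018, -0.003, 0, 0, -0.018, 0, 0, 0, 0, 0, 0.016, 0, 0, 0, 0.016, 0, 0, 0, 0.015, 0],
  jaw=0,
)

```text
clock: 5.95
position: [499.7, 41.2, 135.4]
ee_rot: [0.289, 0.957, 0.005, 0.027]
contact_force: [-0.6, 0.1, -0.3]
gripper_width: 0.4
```

```bash
python3 - <<'E'
from h import *
save('wrist','w4');st()
E
```

```text
clk 6.0 TCP stand [  0.   88.4 132.5] toolz stand [ 0.022 -0.045 -0.999] w 0.0 F [-0.7 -0.3 -1.4] xyaw 146.3 j [ 0.42  0.27 -0.49  0.04 -0.77 -2.61]
```

View pics/w4.png

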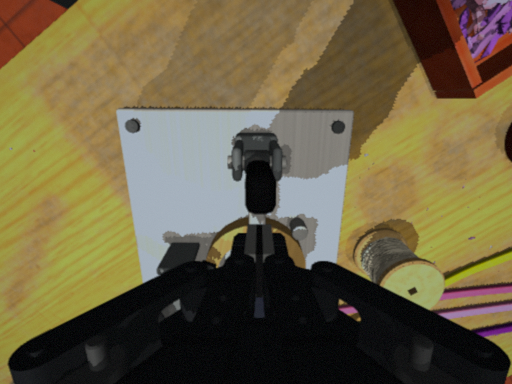

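Emit:
arm_command(
  commands=[0.008, 0, -0.001, 0, 0.008, 0, -0.001, 0, 0.008, 0, -0.001, 0, 0.008, 0, -0.001, 0, 0.008, 0, -0.001, 0],
)

```text
clock: 6.5
position: [462.7, 64.4, 135.7]
ee_rot: [0.289, 0.957, 0.004, 0.025]
contact_force: [1.4, -1.3, 0.8]
gripper_width: -0.0
```

```bash
python3 - <<'E'
from h import *
st()
E
```

```text
clk 6.5 TCP stand [-1.000e-01  1.307e+02  1.357e+02] toolz stand [ 0.022 -0.046 -0.999] w -0.0 F [ 1.4 -1.3  0.8] xyaw 146.3 j [ 0.51  0.21 -0.57  0.05 -0.75 -2.7 ]
```

Works, with low force. Continue to y≈158.

Emit:
arm_command(
  commands=[0.006, 0, -0.002, 0, 0.006, 0, -0.001, 0, 0.006, 0, -0.001, 0, 0.006, 0, -0.001, 0, 0.004, 0, -0.001, 0],
)

```text
clock: 7.0
position: [437.1, 82.3, 142.6]
ee_rot: [0.288, 0.957, 0.005, 0.027]
contact_force: [1.2, -0.5, -0.3]
gripper_width: 0.3
```

```bash
python3 - <<'E'
from h import *
st();save('wrist','w5');save('scene','s5')
import cv2
a=cv2.imread('pics/s5.png')[100:300,130:330]; cv2.imwrite('pics/s5c.png',cv2.resize(a,None,fx=3,fy=3,interpolation=cv2.INTER_CUBIC))
for t in ['lever_handle','scriber_tip']: print(t,place('wrist',t),place('scene',t))
E
```

```text
clk 7.0 TCP stand [  0.3 162.  142.6] toolz stand [ 0.026 -0.048 -0.999] w 0.3 F [ 1.2 -0.5 -0.3] xyaw 146.4 j [ 0.58  0.16 -0.61  0.05 -0.76 -2.77]
lever_handle [(0.88, array([425. ,  87. , 122.5]))] [(0.52, array([427.3,  91.2, 125.3]))]
scriber_tip [] []
```

View pics/s5c.png

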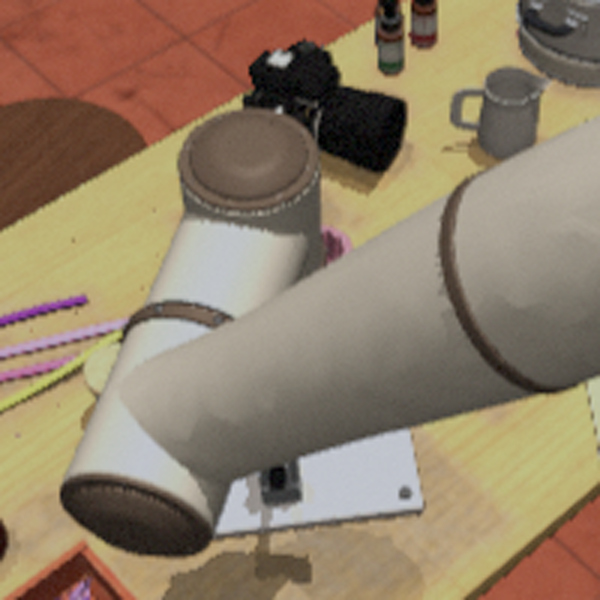

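View pics/w5.png

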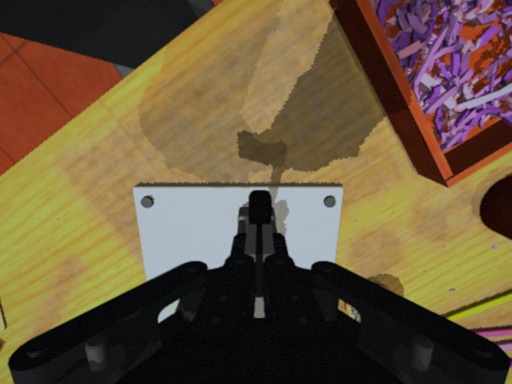

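Emit:
arm_command(
  commands=[0.007, 0, 0.001, 0, 0, 0, 0, 0, -0.01, 0, -0.03, 0, -0.01, 0, -0.045, 0, 0, 0, -0.045, 0],
)

```text
clock: 7.8
position: [437.8, 73.4, 257.8]
ee_rot: [0.289, 0.957, -0.002, 0.019]
contact_force: [0.9, 0.8, 0.8]
gripper_width: -0.2
```

```bash
python3 - <<'E'
from h import *
st();print(place('wrist','lever_handle'))
h=S(0,0,285)
rows([(h,-124.2)])
E
```

```text
clk 7.8 TCP stand [ -6.6 156.4 257.8] toolz stand [ 0.008 -0.037 -0.999] w -0.2 F [0.9 0.8 0.8] xyaw 146.3 j [ 0.56  0.04 -0.41  0.03 -1.09 -2.73]
[(0.88, array([425.5,  78. , 237.8]))]
t 7.85 pos [441.6  74.7 266.1] xyaw 146.4 w -0.1 F [ 2.7 -0.5  6.4] T [ 0.04 -0.22 -0.01]
[-0.0141, 0.0002, -0.0011, -8.1, -0.0139, -0.0018, -0.001, -8.1, -0.0136, -0.0038, -0.0011, -8.1, -0.0129, -0.0056, -0.001, -8.1, -0.012, -0.0074, -0.0011, -8.1]
[-0.0108, -0.009, -0.001, -8.1, -0.0094, -0.0104, -0.0011, -8.1, -0.0078, -0.0117, -0.001, -8.2, -0.0061, -0.0127, -0.0011, -8.1, -0.0043, -0.0134, -0.001, -8.2]
[-0.0023, -0.0139, -0.0011, -8.1, 0.0, 0.0, 0.0, 0.0, 0.0, 0.0, 0.0, 0.0, 0.0, 0.0, 0.0, 0.0, 0.0, 0.0, 0.0, 0.0]
```

Emit:
arm_command(
  commands=[-0.014, 0, -0.001, -8.1, -0.014, -0.002, -0.001, -8.1, -0.0135, -0.004, -0.001, -8.1, -0.013, -0.0055, -0.001, -8.1, -0.012, -0.0075, -0.001, -8.1],
  jaw=1,
)

```text
clock: 8.35
position: [501.5, 37.0, 277.7]
ee_rot: [-0.075, 0.997, -0.004, 0.028]
contact_force: [-1.2, 0.2, 0.1]
gripper_width: 72.8
```

Emit:
arm_command(
  commands=[-0.011, -0.009, -0.001, -8.1, -0.0095, -0.0105, -0.001, -8.1, -0.008, -0.0115, -0.001, -8.1, -0.006, -0.0125, -0.001, -8.1, -0.0045, -0.0135, -0.001, -8.1],
)

```text
clock: 8.85
position: [562.9, 0.3, 283.2]
ee_rot: [-0.429, 0.903, -0.013, 0.022]
contact_force: [-0.3, 0.3, 0.2]
gripper_width: 85.4
```

```bash
python3 - <<'E'
from h import *
st();save('wrist','w6')
for t in ['screw_bar','lever_handle','carving_plate','nest','scriber_tip','clamp_jaw']: print(t,place('wrist',t))
rows([(S(0,0,285),-124.2),(S(0,0,190),-124.2,30)])
E
```

```text
clk 8.85 TCP stand [  3.3  11.8 283.2] toolz stand [ 0.026 -0.044 -0.999] w 85.4 F [-0.3  0.3  0.2] xyaw -129.1 j [ 0.3   0.23 -0.12  0.02 -1.17 -0.99]
screw_bar [(0.9, array([525.4, -82.1, 110.5]))]
lever_handle [(0.66, array([422.7,  91.8, 116.6]))]
carving_plate [(0.94, array([571.7,  -6.3,   8.2]))]
nest [(0.72, array([573.5,  -6.4,  13. ]))]
scriber_tip []
clamp_jaw [(0.85, array([546.2, -45.5,  36.8]))]
t 9.2 pos [562.2   0.8 283.8] xyaw -129.5 w 85.2 F [ 0.4 -0.   0.9] T [0.03 0.08 0.  ]
[0.0021, -0.013, -0.0007, -5.3, 0.0006, 0.0011, 0.0237, 0.0, 0.0006, 0.0011, 0.0237, 0.0, 0.0007, 0.001, 0.0237, 0.0, 0.0006, 0.0011, 0.0238, 0.0]
```

View pics/w6.png

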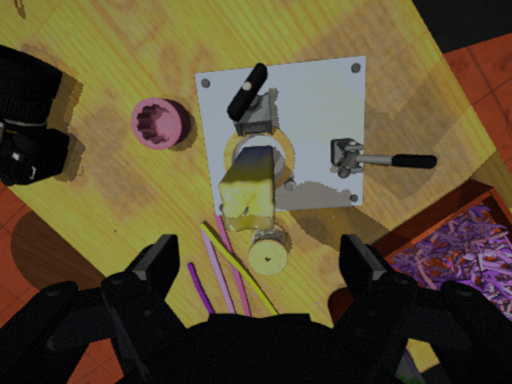

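Emit:
arm_command(
  commands=[0.002, -0.013, -0.001, -5.3, 0.0005, 0.001, 0.024, 0, 0.0005, 0.001, 0.024, 0, 0.0005, 0.001, 0.024, 0, 0, 0, 0, 0],
)

```text
clock: 9.7
position: [570.3, -7.3, 213.6]
ee_rot: [-0.468, 0.883, -0.014, 0.025]
contact_force: [-0.0, -0.5, -0.3]
gripper_width: 85.5
```

```bash
python3 - <<'E'
from h import *
st();save('wrist','w7')
rows([(S(0,0,190),-124.2)])
E
```

```text
clk 9.7 TCP stand [  1.2   1.5 213.6] toolz stand [ 0.03  -0.048 -0.998] w 85.5 F [-0.  -0.5 -0.3] xyaw -124.1 j [ 0.28  0.29 -0.22  0.02 -1.01 -0.89]
t 9.75 pos [571.7  -7.2 215.9] xyaw -124.0 w 85.1 F [0.2 0.5 0.6] T [0.05 0.1  0.02]
[0.0029, 0.001, 0.0258, 0.2, 0.0, 0.0, 0.0, 0.0, 0.0, 0.0, 0.0, 0.0, 0.0, 0.0, 0.0, 0.0, 0.0, 0.0, 0.0, 0.0]
```

View pics/w7.png

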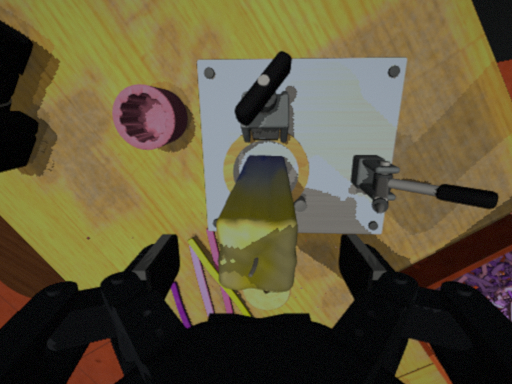

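Emit:
arm_command(
  commands=[0.002, 0.001, 0.012, 0, 0.001, 0, 0.013, 0, 0, 0, 0, 0, 0, 0, 0, 0, 0, 0, 0, 0],
  jaw=0,
)

```text
clock: 10.25
position: [570.6, -8.2, 194.3]
ee_rot: [-0.468, 0.883, -0.015, 0.029]
contact_force: [-1.2, -0.1, -3.2]
gripper_width: 42.6
```

```bash
python3 - <<'E'
from h import *
st();rows([])
E
```

```text
clk 10.25 TCP stand [  0.6   0.6 194.3] toolz stand [ 0.036 -0.054 -0.998] w 42.6 F [-1.2 -0.1 -3.2] xyaw -124.1 j [ 0.28  0.3  -0.25  0.02 -0.95 -0.89]
t 10.25 pos [570.6  -8.2 194.3] xyaw -124.1 w 42.6 F [-1.2 -0.1 -3.2] T [0.19 0.7  0.06]
```

Emit:
arm_command(
  commands=[0, 0, 0, 0, 0, 0, 0, 0, 0, 0, 0, 0, 0, 0, 0, 0, 0, 0, 0, 0],
)

```text
clock: 10.75
position: [570.6, -8.4, 194.3]
ee_rot: [-0.468, 0.883, -0.015, 0.029]
contact_force: [0.1, -0.5, -1.1]
gripper_width: 42.6
```

```bash
python3 - <<'E'
from h import *
st();rows([])
E
```

```text
clk 10.75 TCP stand [  0.5   0.6 194.3] toolz stand [ 0.037 -0.053 -0.998] w 42.6 F [ 0.1 -0.5 -1.1] xyaw -124.1 j [ 0.28  0.3  -0.25  0.02 -0.95 -0.89]
t 10.75 pos [570.6  -8.4 194.3] xyaw -124.1 w 42.6 F [ 0.1 -0.5 -1.1] T [ 0.39  0.79 -0.01]
```

Emit:
arm_command(
  commands=[0, 0, 0, 0, 0, 0, 0, 0, 0, 0, -0.02, 0, 0, 0, -0.035, 0, 0, 0, -0.035, 0],
  jaw=1,
)

```text
clock: 11.25
position: [565.5, -8.8, 284.1]
ee_rot: [-0.469, 0.883, -0.016, 0.028]
contact_force: [-0.2, -0.4, 0.6]
gripper_width: 85.5
```

```bash
python3 - <<'E'
from h import *
st()
rows([(S(-87,0,270),-162.5),(S(-87,0,190),-162.5)])
E
```

```text
clk 11.25 TCP stand [ -2.7   4.5 284.1] toolz stand [ 0.034 -0.055 -0.998] w 85.5 F [-0.2 -0.4  0.6] xyaw -124.0 j [ 0.28  0.22 -0.12  0.02 -1.16 -0.88]
t 11.25 pos [565.5  -8.8 284.1] xyaw -124.0 w 85.5 F [-0.2 -0.4  0.6] T [ 0.02 -0.03  0.03]
[0.017, -0.0007, 0.0023, 7.7, 0.0167, -0.003, 0.0023, 7.7, 0.0161, -0.0052, 0.0023, 7.7, 0.0153, -0.0073, 0.0023, 7.7, 0.0142, -0.0092, 0.0023, 7.7]
[0.0024, 0.0009, 0.0399, 0.0, 0.0025, 0.0008, 0.0399, 0.0, 0.0, 0.0, 0.0, 0.0, 0.0, 0.0, 0.0, 0.0, 0.0, 0.0, 0.0, 0.0]
```

Emit:
arm_command(
  commands=[0.017, -0.0005, 0.002, 7.7, 0.0165, -0.003, 0.002, 7.7, 0.016, -0.005, 0.002, 7.7, 0.0155, -0.0075, 0.002, 7.7, 0.014, -0.009, 0.002, 7.7],
  jaw=0.5,
)

```text
clock: 11.75
position: [527.9, -80.9, 283.0]
ee_rot: [-0.142, 0.989, -0.008, 0.047]
contact_force: [-0.6, -0.3, 0.9]
gripper_width: 42.8
```

```bash
python3 - <<'E'
from h import *
rows([(S(-87,0,190),-162.5)]);print(arm.read_state()['clock'])
E
```

```text
t 11.75 pos [527.9 -80.9 283. ] xyaw -163.6 w 42.8 F [-0.6 -0.3  0.9] T [0.   0.18 0.04]
[0.0071, 0.0021, 0.046, -0.6, 0.0071, 0.0022, 0.046, -0.5, 0.0, 0.0, 0.0, 0.0, 0.0, 0.0, 0.0, 0.0, 0.0, 0.0, 0.0, 0.0]
11.75
```

Emit:
arm_command(
  commands=[0.007, 0.002, 0.042, -0.5, 0.007, 0.002, 0.042, -0.5, 0, 0, 0, 0, 0, 0, 0, 0, 0, 0, 0, 0],
)

```text
clock: 12.25
position: [526.4, -83.4, 204.4]
ee_rot: [-0.149, 0.987, -0.01, 0.056]
contact_force: [0.8, 0.6, 0.5]
gripper_width: 42.7
```

```bash
python3 - <<'E'
from h import *
st();save('wrist','w8');print(place('wrist','screw_bar'))
E
```

```text
clk 12.25 TCP stand [-86.4  -5.2 204.4] toolz stand [ 0.061 -0.096 -0.994] w 42.7 F [0.8 0.6 0.5] xyaw -162.7 j [ 0.16  0.21 -0.36  0.03 -0.89 -1.45]
[(0.78, array([524.2, -79.8, 108.5])), (0.39, array([575.1,  -5.1,   1.7]))]
```

View pics/w8.png

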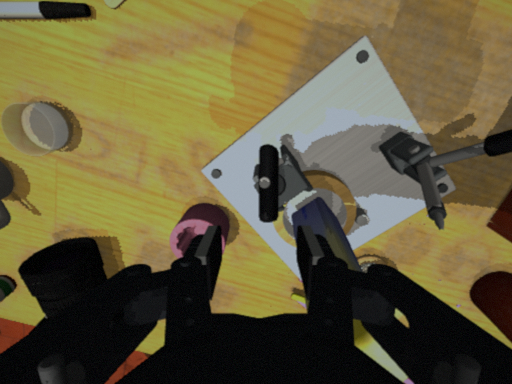

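```bash
python3 - <<'E'
from h import *
rows([([523,-80.7,106],-162.5,12)])
E
```

```text
t 12.35 pos [526.9 -83.3 205. ] xyaw -162.7 w 42.5 F [0.8 0.6 1.1] T [0.04 0.21 0.01]
[0.0015, 0.0008, 0.0109, -0.0, 0.0015, 0.0008, 0.0109, -0.0, 0.0015, 0.0008, 0.0109, -0.0, 0.0015, 0.0008, 0.0109, -0.0, 0.0016, 0.0008, 0.0108, -0.0]
[0.0015, 0.0008, 0.0109, -0.0, 0.0016, 0.0009, 0.0108, -0.1, 0.0015, 0.0009, 0.0109, -0.0, 0.0016, 0.0008, 0.0108, -0.1, 0.0, 0.0, 0.0, 0.0]
```

Emit:
arm_command(
  commands=[0.0015, 0.001, 0.011, 0, 0.0015, 0.001, 0.011, 0, 0.0015, 0.001, 0.011, 0, 0.0015, 0.001, 0.011, 0, 0.0015, 0.001, 0.011, 0],
)

```text
clock: 12.85
position: [527.7, -80.1, 149.8]
ee_rot: [-0.15, 0.987, -0.011, 0.062]
contact_force: [-0.4, 0.2, -0.9]
gripper_width: 42.7
```

```bash
python3 - <<'E'
from h import *
st();save('wrist','w9');print(place('wrist','screw_bar'))
rows([([523,-80.7,106],-162.5,12)])
E
```

```text
clk 12.85 TCP stand [-83.   -4.3 149.8] toolz stand [ 0.068 -0.105 -0.992] w 42.7 F [-0.4  0.2 -0.9] xyaw -162.6 j [ 0.17  0.27 -0.45  0.03 -0.74 -1.46]
[(0.69, array([524. , -78.4, 107.4]))]
t 12.95 pos [526.3 -80.2 148.5] xyaw -162.6 w 42.9 F [ 0.  -0.3  0. ] T [ 0.01  0.26 -0.02]
[0.002, 0.0005, 0.0104, -0.0, 0.0021, 0.0006, 0.0105, -0.0, 0.002, 0.0005, 0.0104, -0.1, 0.0021, 0.0006, 0.0105, -0.0, 0.0, 0.0, 0.0, 0.0]
```

View pics/w9.png

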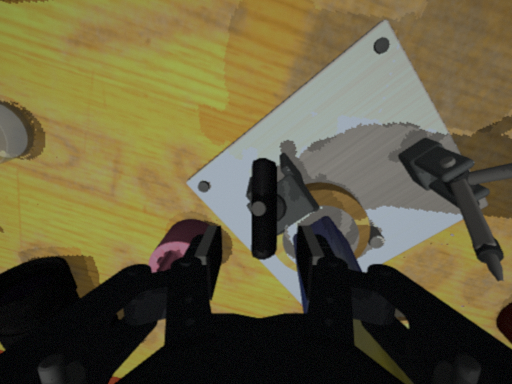

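Emit:
arm_command(
  commands=[0.002, 0.0005, 0.0105, 0, 0.002, 0.0005, 0.0105, 0, 0.002, 0.0005, 0.0105, 0, 0.002, 0.0005, 0.0105, 0, 0, 0, 0, 0],
  jaw=0.4,
)

```text
clock: 13.45
position: [524.0, -80.2, 103.2]
ee_rot: [-0.15, 0.987, -0.01, 0.061]
contact_force: [-0.7, 1.5, -0.9]
gripper_width: 34.5
```

```bash
python3 - <<'E'
from h import *
st();save('wrist','w10')
E
```

```text
clk 13.45 TCP stand [-85.1  -1.4 103.2] toolz stand [ 0.068 -0.103 -0.992] w 34.5 F [-0.7  1.5 -0.9] xyaw -162.6 j [ 0.17  0.33 -0.51  0.04 -0.62 -1.47]
```

View pics/w10.png

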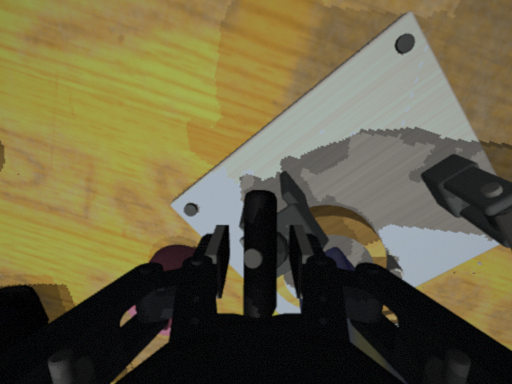

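Emit:
arm_command(
  commands=[0, 0, 0, 0, 0, 0, 0, 0, 0, 0, 0, -8, 0, 0, 0, -8, 0, 0, 0, -8],
  jaw=0.26,
)

```text
clock: 14.0
position: [522.2, -77.7, 105.3]
ee_rot: [-0.358, 0.932, -0.021, 0.057]
contact_force: [-0.3, -1.3, -0.1]
gripper_width: 22.1
```

Emit:
arm_command(
  commands=[0, 0, 0, -8, 0, 0, 0, -8, 0, 0, 0, -6, 0, 0, 0, 0, 0, 0, 0, 0],
)

```text
clock: 14.5
position: [522.5, -81.1, 107.0]
ee_rot: [-0.535, 0.843, -0.034, 0.052]
contact_force: [0.4, 0.3, -3.4]
gripper_width: 22.4
```

```bash
python3 - <<'E'
from h import *
st();save('wrist','w11')
E
```

```text
clk 14.5 TCP stand [-86.7  -0.6 107. ] toolz stand [ 0.068 -0.103 -0.992] w 22.4 F [ 0.4  0.3 -3.4] xyaw -115.0 j [ 0.17  0.32 -0.51  0.04 -0.62 -0.63]
```

View pics/w11.png

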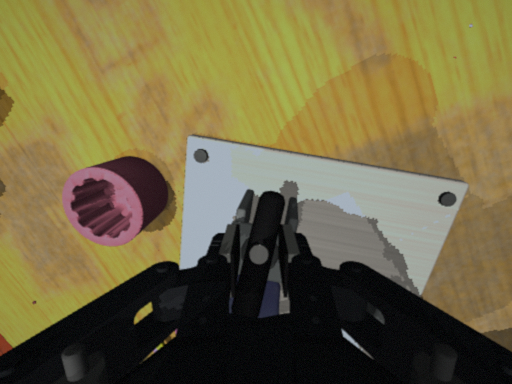

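Emit:
arm_command(
  commands=[0, 0, 0, -6, 0, 0, 0, -6, 0, 0, 0, -6, 0, 0, 0, -6, 0, 0, 0, 0],
)

```text
clock: 15.05
position: [524.1, -81.5, 109.3]
ee_rot: [-0.701, 0.711, -0.046, 0.045]
contact_force: [0.7, 0.1, -3.3]
gripper_width: 22.0
```

```bash
python3 - <<'E'
from h import *
st();save('wrist','w12')
E
```

```text
clk 15.05 TCP stand [-86.1  -2.1 109.3] toolz stand [ 0.071 -0.107 -0.992] w 22.0 F [ 0.7  0.1 -3.3] xyaw -90.8 j [ 0.16  0.32 -0.5   0.04 -0.62 -0.21]
```

View pics/w12.png

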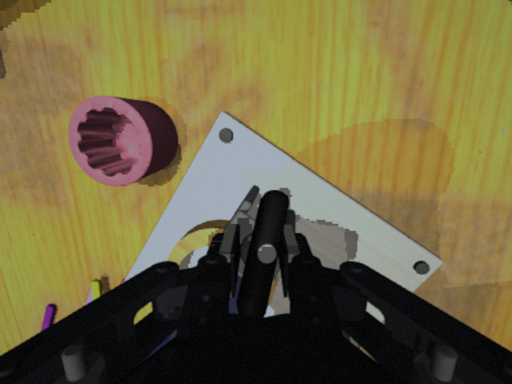

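Emit:
arm_command(
  commands=[0, 0, 0, 0, 0, 0, 0, 0, 0, 0, -0.045, 0, 0, 0, -0.05, 0, 0, 0, -0.05, 0],
  jaw=0.45,
)

```text
clock: 15.6
position: [502.2, -80.8, 249.4]
ee_rot: [-0.699, 0.713, -0.04, 0.037]
contact_force: [2.2, 0.1, -0.1]
gripper_width: 38.4
```

```bash
python3 - <<'E'
from h import *
st();save('wrist','w13');print(place('wrist','screw_bar'),place('wrist','carving_plate'),place('wrist','nest'))
st()
E
```

```text
clk 15.6 TCP stand [-97.9  16.4 249.4] toolz stand [ 0.057 -0.092 -0.994] w 38.4 F [ 2.2  0.1 -0.1] xyaw -91.2 j [ 0.17  0.13 -0.34  0.03 -1.   -0.21]
[(0.95, array([527.8, -82.7, 124.4]))] [(0.87, array([581.8,  -4.6,  17.5]))] [(0.9, array([575.9,  -5.1,  16.1]))]
clk 15.8 TCP stand [-96.9  15.4 250. ] toolz stand [ 0.062 -0.097 -0.993] w 38.4 F [-0.1  0.6 -0.9] xyaw -91.2 j [ 0.17  0.13 -0.34  0.03 -0.99 -0.21]
```

View pics/w13.png

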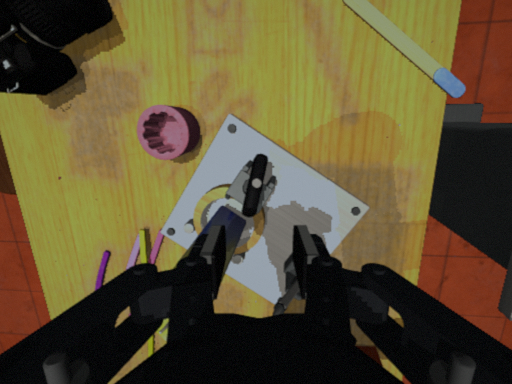

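```bash
python3 - <<'E'
from h import *
rows([(S(-40,0,290),-124.2),(S(0,0,285),-124.2)])
E
```

```text
t 15.8 pos [503.5 -80.6 250. ] xyaw -91.2 w 38.4 F [-0.1  0.6 -0.9] T [-0.05  0.26 -0.04]
[-0.0098, -0.0121, -0.0087, 8.3, -0.0115, -0.0105, -0.0087, 8.3, -0.0128, -0.0088, -0.0086, 8.3, -0.014, -0.0068, -0.0087, 8.3, -0.0396, 0.0007, 0.0074, 0.0]
```

Emit:
arm_command(
  commands=[-0.0075, -0.011, -0.02, 8.3, -0.0105, -0.0105, -0.012, 8.3, -0.013, -0.009, -0.004, 8.3, -0.014, -0.007, 0, 8.3, -0.039, 0.001, 0.006, 0],
  jaw=1,
)

```text
clock: 16.3
position: [567.0, -14.1, 281.1]
ee_rot: [-0.454, 0.89, -0.025, 0.043]
contact_force: [0.8, -0.3, 0.1]
gripper_width: 85.3
```

```bash
python3 - <<'E'
from h import *
st()
rows([(S(0,0,285),-124.2)])
E
```

```text
clk 16.3 TCP stand [ -6.3   0.3 281.1] toolz stand [ 0.052 -0.086 -0.995] w 85.3 F [ 0.8 -0.3  0.1] xyaw -125.8 j [ 0.28  0.21 -0.16  0.04 -1.11 -0.92]
t 16.3 pos [567.  -14.1 281.1] xyaw -125.8 w 85.3 F [ 0.8 -0.3  0.1] T [-0.04  0.04 -0.01]
[-0.0065, -0.0005, -0.0035, -1.6, 0.0, 0.0, 0.0, 0.0, 0.0, 0.0, 0.0, 0.0, 0.0, 0.0, 0.0, 0.0, 0.0, 0.0, 0.0, 0.0]
```

Emit:
arm_command(
  commands=[-0.029, -0.04, 0.005, 0, -0.029, -0.04, 0.005, 0, -0.029, -0.04, 0.005, 0, 0, 0, 0, 0, 0, 0, 0, 0],
)

```text
clock: 16.8
position: [719.7, -9.3, 262.1]
ee_rot: [-0.455, 0.89, -0.021, 0.031]
contact_force: [-0.2, 0.0, 0.4]
gripper_width: 85.4
```

```bash
python3 - <<'E'
from h import *
st()
rows([(S(0,0,285),-124.2,15)])
E
```

```text
clk 16.8 TCP stand [  83.7 -123.2  262.1] toolz stand [ 0.035 -0.067 -0.997] w 85.4 F [-0.2  0.   0.4] xyaw -125.7 j [ 0.22  0.5   0.23  0.03 -1.23 -0.85]
t 16.8 pos [719.7  -9.3 262.1] xyaw -125.7 w 85.4 F [-0.2  0.   0.4] T [-0.01  0.18  0.03]
[0.0078, 0.0108, -0.0031, -0.1, 0.0078, 0.0108, -0.0031, -0.1, 0.0078, 0.0109, -0.0031, -0.1, 0.0077, 0.0109, -0.0031, -0.2, 0.0077, 0.0109, -0.0031, -0.1]
[0.0077, 0.0109, -0.0031, -0.2, 0.0077, 0.0109, -0.0031, -0.1, 0.0076, 0.0109, -0.0031, -0.2, 0.0076, 0.011, -0.0031, -0.1, 0.0076, 0.011, -0.0031, -0.2]
[0.0075, 0.011, -0.003, -0.1, 0.0, 0.0, 0.0, 0.0, 0.0, 0.0, 0.0, 0.0, 0.0, 0.0, 0.0, 0.0, 0.0, 0.0, 0.0, 0.0]
```

Emit:
arm_command(
  commands=[0, 0, -0.03, 0, 0.01, 0.015, -0.005, 0, 0.01, 0.015, -0.004, 0, 0.01, 0.015, -0.004, 0, 0.01, 0.015, -0.004, 0],
)

```text
clock: 17.3
position: [636.8, -6.6, 296.7]
ee_rot: [-0.455, 0.89, -0.018, 0.024]
contact_force: [-0.3, -0.5, 0.7]
gripper_width: 85.5
```

```bash
python3 - <<'E'
from h import *
st()
rows([(S(0,0,285),-124.2,20)])
E
```

```text
clk 17.3 TCP stand [ 39.2 -53.1 296.7] toolz stand [ 0.024 -0.055 -0.998] w 85.5 F [-0.3 -0.5  0.7] xyaw -125.9 j [ 0.26  0.35  0.07  0.03 -1.24 -0.89]
t 17.3 pos [636.8  -6.6 296.7] xyaw -125.9 w 85.5 F [-0.3 -0.5  0.7] T [ 0.01  0.08 -0.01]
[0.0102, 0.0131, 0.0019, -0.4, 0.0102, 0.0132, 0.002, -0.4, 0.01, 0.0133, 0.0019, -0.4, 0.01, 0.0133, 0.002, -0.5, 0.0, 0.0, 0.0, 0.0]
```

Emit:
arm_command(
  commands=[0.0095, 0.013, 0, -0.4, 0.0095, 0.013, 0, -0.4, 0.0095, 0.013, 0.001, -0.4, 0.0095, 0.013, 0.001, -0.4, 0, 0, 0, 0],
)

```text
clock: 17.8
position: [559.8, -9.0, 291.5]
ee_rot: [-0.467, 0.884, -0.018, 0.023]
contact_force: [0.4, 0.2, 0.5]
gripper_width: 85.4
```

```bash
python3 - <<'E'
from h import *
st()
rows([(S(0,0,285),-124.2,20),(S(0,0,190),-124.2,15)])
E
```

```text
clk 17.8 TCP stand [ -6.1   9.2 291.5] toolz stand [ 0.024 -0.054 -0.998] w 85.4 F [0.4 0.2 0.5] xyaw -124.2 j [ 0.29  0.21 -0.12  0.03 -1.18 -0.9 ]
t 17.8 pos [559.8  -9.  291.5] xyaw -124.2 w 85.4 F [0.4 0.2 0.5] T [0.05 0.05 0.01]
[-0.0059, -0.0088, 0.0071, -0.0, 0.0003, 0.0007, 0.0135, -0.0, 0.0003, 0.0007, 0.0136, -0.0, 0.0003, 0.0007, 0.0135, -0.0, 0.0003, 0.0007, 0.0136, -0.0]
[0.0004, 0.0008, 0.0135, -0.0, 0.0003, 0.0007, 0.0136, -0.0, 0.0004, 0.0008, 0.0135, -0.0, 0.0, 0.0, 0.0, 0.0, 0.0, 0.0, 0.0, 0.0]
```

Emit:
arm_command(
  commands=[-0.028, -0.041, 0, 0, -0.028, -0.041, 0, 0, -0.028, -0.041, 0, 0, 0, 0, -0.02, 0, 0, 0, -0.02, 0],
)

```text
clock: 18.3
position: [704.6, -9.1, 328.9]
ee_rot: [-0.467, 0.884, -0.014, 0.013]
contact_force: [-0.0, -1.2, 1.3]
gripper_width: 85.2
```

Emit:
arm_command(
  commands=[0.01, 0.015, -0.002, 0, 0.01, 0.015, -0.002, 0, 0.01, 0.015, -0.002, 0, 0.01, 0.015, -0.002, 0, 0.01, 0.015, -0.002, 0],
)

```text
clock: 18.8
position: [613.4, -8.4, 332.3]
ee_rot: [-0.466, 0.884, -0.015, 0.012]
contact_force: [-0.2, -0.2, 0.5]
gripper_width: 85.7
```

```bash
python3 - <<'E'
from h import *
st()
rows([(S(0,0,285),-124.2,20),(S(0,0,190),-124.2,15)])
E
```

```text
clk 18.8 TCP stand [ 24.6 -34.8 332.3] toolz stand [ 0.007 -0.037 -0.999] w 85.7 F [-0.2 -0.2  0.5] xyaw -124.4 j [ 0.26  0.3   0.1   0.02 -1.34 -0.87]
t 18.8 pos [613.4  -8.4 332.3] xyaw -124.4 w 85.7 F [-0.2 -0.2  0.5] T [ 0.07  0.07 -0.01]
[0.0062, 0.0091, 0.0115, -0.0, 0.0063, 0.0091, 0.0115, -0.1, 0.0062, 0.0092, 0.0114, -0.0, 0.0062, 0.0091, 0.0115, -0.1, 0.0001, 0.0005, 0.0136, 0.0]
[0.0001, 0.0005, 0.0135, 0.0, 0.0001, 0.0005, 0.0136, 0.0, 0.0001, 0.0005, 0.0135, 0.0, 0.0001, 0.0005, 0.0136, 0.0, 0.0001, 0.0005, 0.0135, 0.0]
[0.0, 0.0005, 0.0136, 0.0, 0.0, 0.0, 0.0, 0.0, 0.0, 0.0, 0.0, 0.0, 0.0, 0.0, 0.0, 0.0, 0.0, 0.0, 0.0, 0.0]
```

Emit:
arm_command(
  commands=[0.006, 0.009, 0.011, 0, 0.006, 0.009, 0.011, 0, 0.006, 0.009, 0.011, 0, 0.006, 0.009, 0.011, 0, 0, 0, 0, 0],
)

```text
clock: 19.3
position: [566.2, -9.4, 286.7]
ee_rot: [-0.466, 0.884, -0.015, 0.013]
contact_force: [-0.0, -0.5, -0.3]
gripper_width: 85.0
```

```bash
python3 - <<'E'
from h import *
st()
rows([(S(0,0,190),-124.2,20)])
E
```

```text
clk 19.3 TCP stand [ -2.8   3.6 286.7] toolz stand [ 0.008 -0.039 -0.999] w 85.0 F [-0.  -0.5 -0.3] xyaw -124.4 j [ 0.28  0.24 -0.1   0.03 -1.2  -0.89]
t 19.3 pos [566.2  -9.4 286.7] xyaw -124.4 w 85.0 F [-0.  -0.5 -0.3] T [0.02 0.05 0.  ]
[-0.0004, 0.0, 0.0194, -0.0, -0.0004, 0.0, 0.0194, -0.1, -0.0004, 0.0, 0.0193, -0.0, -0.0004, 0.0001, 0.0194, -0.1, -0.0004, 0.0, 0.0193, -0.0]
```

Emit:
arm_command(
  commands=[-0.0005, 0, 0.018, 0, -0.0005, 0, 0.018, 0, -0.0005, 0, 0.018, 0, -0.0005, 0, 0.018, 0, -0.0005, 0, 0.018, 0],
)

```text
clock: 19.8
position: [576.2, -8.6, 200.7]
ee_rot: [-0.467, 0.884, -0.018, 0.019]
contact_force: [-0.4, 0.8, -0.1]
gripper_width: 85.4
```

Emit:
arm_command(
  commands=[0, 0, 0, 0, 0, 0, 0, 0, 0, 0, 0, 0, 0, 0, 0, 0, 0, 0, 0, 0],
  jaw=0.54,
)

```text
clock: 20.3
position: [576.8, -8.5, 201.8]
ee_rot: [-0.466, 0.884, -0.018, 0.019]
contact_force: [-1.4, 0.9, -1.7]
gripper_width: 46.0
```

```bash
python3 - <<'E'
from h import *
st();save('wrist','w14')
rows([(S(0,0,190),-34.2+8,20)])
E
```

```text
clk 20.3 TCP stand [  3.8  -4.6 201.8] toolz stand [ 0.016 -0.05  -0.999] w 46.0 F [-1.4  0.9 -1.7] xyaw -124.4 j [ 0.28  0.31 -0.22  0.03 -0.99 -0.9 ]
t 20.35 pos [576.8  -8.6 201.8] xyaw -124.3 w 45.9 F [-1.   0.9 -0.1] T [0.19 0.47 0.02]
[0.0003, 0.0004, 0.001, -8.2, 0.0003, 0.0005, 0.001, -8.2, 0.0002, 0.0005, 0.001, -8.2, 0.0001, 0.0005, 0.0009, -8.2, 0.0, 0.0006, 0.001, -8.2]
[-0.0, 0.0006, 0.0009, -8.2, -0.0001, 0.0005, 0.001, -8.2, -0.0002, 0.0005, 0.0009, -8.2, -0.0003, 0.0005, 0.001, -8.2, -0.0003, 0.0005, 0.0009, -8.1]
[-0.0004, 0.0004, 0.001, -8.2, -0.0004, 0.0003, 0.0009, -8.1, 0.0, 0.0, 0.0, 0.0, 0.0, 0.0, 0.0, 0.0, 0.0, 0.0, 0.0, 0.0]
```

View pics/w14.png

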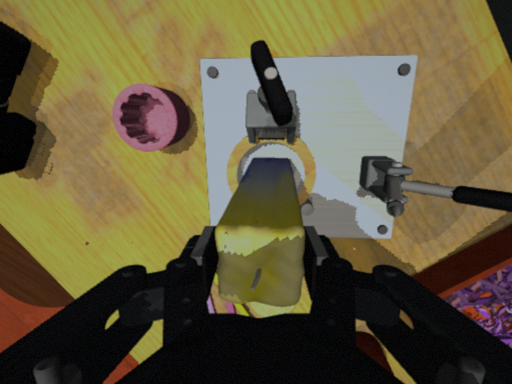

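Emit:
arm_command(
  commands=[0.003, 0.0045, 0.004, 0, 0, 0, 0, -8.2, 0, 0, 0, -8.2, 0, 0, 0, -8.2, 0, 0, 0, -8.2],
)

```text
clock: 20.85
position: [571.5, -8.4, 198.4]
ee_rot: [-0.704, 0.71, -0.024, 0.015]
contact_force: [1.2, 0.5, 0.3]
gripper_width: 46.1
```

```bash
python3 - <<'E'
from h import *
st();save('wrist','w15')
rows([(S(0.5,0.5,196),-34.2+8,20)])
E
```

```text
clk 20.85 TCP stand [  1.   -0.2 198.4] toolz stand [ 0.02  -0.054 -0.998] w 46.1 F [1.2 0.5 0.3] xyaw -90.5 j [ 0.28  0.3  -0.24  0.03 -0.97 -0.31]
t 20.9 pos [571.6  -8.4 198.5] xyaw -90.2 w 46.2 F [ 0.9  0.1 -0.3] T [-0.01 -0.15 -0.04]
[0.0, 0.0001, 0.0003, -8.0, -0.0, 0.0001, 0.0003, -8.0, -0.0, 0.0001, 0.0003, -8.0, -0.0001, 0.0001, 0.0003, -8.0, -0.0001, 0.0001, 0.0003, -8.0]
[-0.0001, 0.0001, 0.0003, -8.0, -0.0001, 0.0001, 0.0003, -8.0, -0.0001, 0.0002, 0.0003, -8.0, 0.0, 0.0, 0.0, 0.0, 0.0, 0.0, 0.0, 0.0]
```

View pics/w15.png

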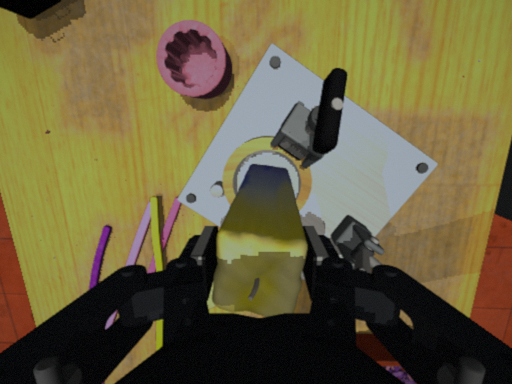

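Candle turns with little force. Continue.

Emit:
arm_command(
  commands=[0, 0, 0, -8, 0, 0, 0, -8, 0, 0, 0, -8, 0, 0, 0, -8, 0, 0, 0, -8],
)

```text
clock: 21.4
position: [572.6, -8.1, 199.1]
ee_rot: [0.907, -0.42, 0.031, -0.008]
contact_force: [0.9, -0.1, -1.3]
gripper_width: 45.6
```

Emit:
arm_command(
  commands=[0, 0, 0, -8, 0, 0, 0, -8, 0, 0, 0, -6, 0, 0, 0, 0, 0, 0, 0, 0],
)

```text
clock: 21.9
position: [573.1, -8.1, 199.5]
ee_rot: [0.971, -0.239, 0.034, -0.003]
contact_force: [0.7, -0.3, -0.8]
gripper_width: 46.2
```

```bash
python3 - <<'E'
from h import *
st();save('wrist','w16')
rows([(S(0.5,0.5,196),-34.2,20)])
E
```

```text
clk 21.9 TCP stand [  2.1  -1.4 199.5] toolz stand [ 0.029 -0.061 -0.998] w 46.2 F [ 0.7 -0.3 -0.8] xyaw -27.7 j [ 0.28  0.3  -0.25  0.03 -0.96  0.79]
t 21.95 pos [573.1  -8.1 199.5] xyaw -27.6 w 46.1 F [ 0.   0.2 -0.9] T [-0.05  0.02 -0.02]
[-0.0022, 0.0015, 0.0034, 6.6, 0.0, 0.0, 0.0, 0.0, 0.0, 0.0, 0.0, 0.0, 0.0, 0.0, 0.0, 0.0, 0.0, 0.0, 0.0, 0.0]
```

View pics/w16.png

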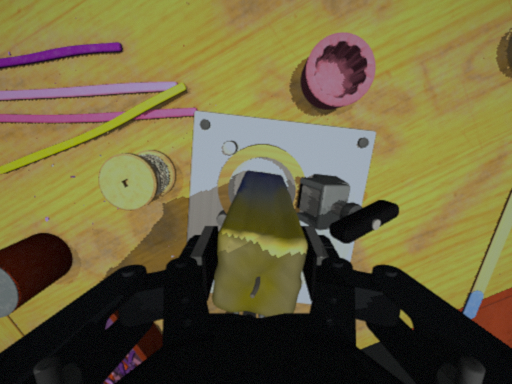

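Emit:
arm_command(
  commands=[-0.002, 0.0015, 0, 6.6, 0, 0, 0, 0, 0, 0, 0, 0, 0, 0, 0, 0, 0, 0, 0, 0],
  jaw=0.48,
)

```text
clock: 22.45
position: [570.8, -10.0, 200.6]
ee_rot: [0.955, -0.295, 0.034, -0.003]
contact_force: [0.5, -0.8, 0.2]
gripper_width: 43.1
```

```bash
python3 - <<'E'
from h import *
st();save('wrist','w17')
rows([(S(0.5,0.5,199),-34.2,20)])
E
```

```text
clk 22.45 TCP stand [ -0.8  -0.5 200.6] toolz stand [ 0.026 -0.063 -0.998] w 43.1 F [ 0.5 -0.8  0.2] xyaw -34.4 j [ 0.28  0.3  -0.25  0.04 -0.96  0.67]
t 22.5 pos [570.8 -10.  200.6] xyaw -34.4 w 42.7 F [ 0.2 -1.6  0.1] T [-0.41  0.21  0.03]
[-0.0011, -0.0012, 0.0015, -0.2, 0.0, 0.0, 0.0, 0.0, 0.0, 0.0, 0.0, 0.0, 0.0, 0.0, 0.0, 0.0, 0.0, 0.0, 0.0, 0.0]
```

View pics/w17.png

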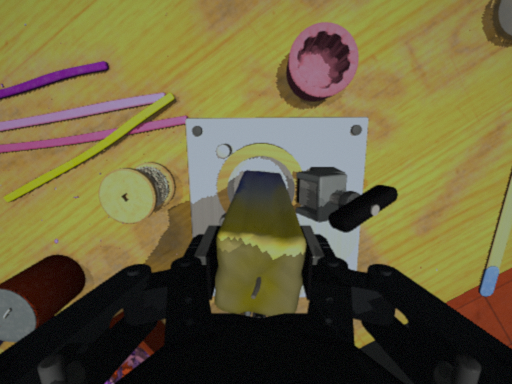

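Emit:
arm_command(
  commands=[-0.001, -0.0015, 0, 0, 0, 0, 0, 0, 0, 0, 0, 0, 0, 0, 0, 0, 0, 0, 0, 0],
  jaw=0.56,
)

```text
clock: 23.0
position: [571.1, -6.9, 200.2]
ee_rot: [0.955, -0.295, 0.034, -0.004]
contact_force: [-0.6, -0.1, -0.1]
gripper_width: 48.0
```

Emit:
arm_command(
  commands=[0, 0, 0, 0, 0, 0, 0, 0, 0, 0, -0.03, 0, 0, 0, -0.03, 0, 0, 0, -0.03, 0],
  jaw=1,
)

```text
clock: 23.5
position: [562.3, -6.4, 286.8]
ee_rot: [0.955, -0.295, 0.028, -0.001]
contact_force: [-0.5, 0.8, -0.3]
gripper_width: 85.4
```

```bash
python3 - <<'E'
from h import *
st();save('wrist','w18')
for t in ['carving_plate','nest','screw_bar','lever_handle']: print(t,place('wrist',t))
rows([(S(-55,0,290),-60),(S(-86,0,270),-90)])
E
```

```text
clk 23.5 TCP stand [ -2.6   8.6 286.8] toolz stand [ 0.019 -0.054 -0.998] w 85.4 F [-0.5  0.8 -0.3] xyaw -34.4 j [ 0.29  0.22 -0.13  0.03 -1.18  0.67]
carving_plate [(0.57, array([580.9,  -5.9,  18.1]))]
nest [(0.8, array([578.9,  -9.5,  17. ]))]
screw_bar [(0.56, array([522.8, -84.5, 114.2]))]
lever_handle [(0.57, array([423.7,  88.7, 115.6]))]
t 23.75 pos [562.3  -6.3 285.8] xyaw -34.4 w 85.5 F [-0.5  0.5  0.2] T [-0.02  0.19 -0.01]
[0.0022, 0.0131, -0.0012, 6.4, 0.0037, 0.0128, -0.0012, 6.4, 0.0051, 0.0123, -0.0012, 6.4, 0.0065, 0.0116, -0.0012, 6.4, 0.0032, 0.0072, 0.0048, 7.5]
[0.0041, 0.0067, 0.0048, 7.5, 0.0049, 0.0061, 0.0049, 7.5, 0.0056, 0.0055, 0.0048, 7.5, 0.0, 0.0, 0.0, 0.0, 0.0, 0.0, 0.0, 0.0]
```

View pics/w18.png

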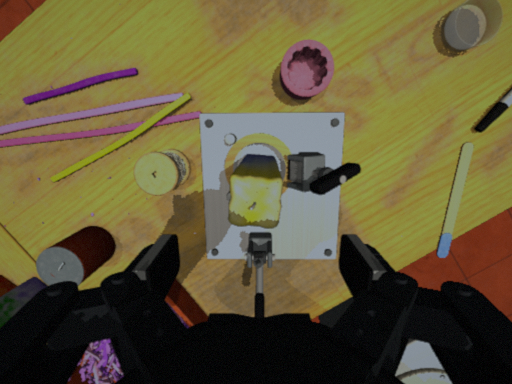

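```bash
python3 - <<'E'
from h import *
rows([(S(-60,0,295),-75),(S(-87,0,275),-100)])
E
```

```text
t 23.75 pos [562.3  -6.3 285.8] xyaw -34.4 w 85.5 F [-0.5  0.5  0.2] T [-0.02  0.19 -0.01]
[0.0019, 0.0115, -0.002, 8.1, 0.0034, 0.0111, -0.002, 8.1, 0.005, 0.0105, -0.002, 8.1, 0.0064, 0.0097, -0.002, 8.1, 0.0077, 0.0087, -0.0019, 8.2]
[0.0057, 0.0071, 0.0065, 8.3, 0.0067, 0.0063, 0.0064, 8.3, 0.0074, 0.0052, 0.0065, 8.4, 0.0, 0.0, 0.0, 0.0, 0.0, 0.0, 0.0, 0.0]
```

Emit:
arm_command(
  commands=[0.002, 0.0115, -0.002, 8.1, 0.0035, 0.011, -0.002, 8.1, 0.005, 0.0105, -0.002, 8.1, 0.0065, 0.0095, -0.002, 8.1, 0.0075, 0.0085, -0.002, 8.1],
  jaw=0.5,
)

```text
clock: 24.25
position: [533.3, -59.2, 286.4]
ee_rot: [0.786, -0.618, 0.02, -0.006]
contact_force: [0.2, 0.6, -0.2]
gripper_width: 42.7
```

Emit:
arm_command(
  commands=[0.005, 0.0065, 0.006, 8.3, 0.006, 0.006, 0.006, 8.3, 0.0065, 0.005, 0.006, 8.3, 0, 0, 0, 0, 0, 0, 0, 0],
)

```text
clock: 24.75
position: [513.8, -80.6, 260.7]
ee_rot: [-0.629, 0.778, -0.014, 0.005]
contact_force: [-0.3, -0.4, 0.2]
gripper_width: 42.7
```

```bash
python3 - <<'E'
from h import *
st();save('wrist','w19')
for t in ['screw_bar','carving_plate']: print(t,place('wrist',t))
rows([(S(-87,0,160),-100,20)])
E
```

```text
clk 24.75 TCP stand [-91.2   6.8 260.7] toolz stand [ 0.001 -0.03  -1.   ] w 42.7 F [-0.3 -0.4  0.2] xyaw -102.1 j [ 0.17  0.18 -0.24  0.02 -1.13 -0.39]
screw_bar [(0.66, array([521.4, -82.9, 109.4]))]
carving_plate [(0.57, array([573.4,  -5.5,  13.2]))]
t 24.9 pos [514.3 -80.3 261.3] xyaw -102.2 w 43.0 F [ 0.2 -0.4 -0.6] T [ 0.08  0.02 -0.02]
[-0.0003, -0.0007, 0.0169, -0.4, -0.0003, -0.0008, 0.0169, -0.4, -0.0003, -0.0008, 0.0169, -0.3, -0.0003, -0.0007, 0.0169, -0.4, -0.0003, -0.0008, 0.0169, -0.3]
[-0.0004, -0.0007, 0.017, -0.4, 0.0, 0.0, 0.0, 0.0, 0.0, 0.0, 0.0, 0.0, 0.0, 0.0, 0.0, 0.0, 0.0, 0.0, 0.0, 0.0]
```

View pics/w19.png

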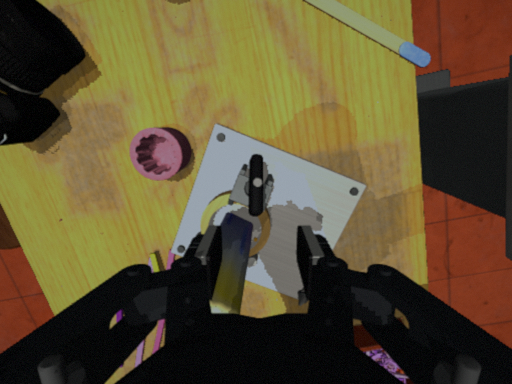

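Emit:
arm_command(
  commands=[-0.001, -0.001, 0.018, 0, -0.001, -0.001, 0.018, 0, -0.001, -0.001, 0.018, 0, -0.001, -0.001, 0.018, 0, -0.001, -0.001, 0.018, 0],
)

```text
clock: 25.4
position: [528.0, -76.2, 173.6]
ee_rot: [-0.632, 0.775, -0.018, 0.01]
contact_force: [0.5, 0.5, 0.8]
gripper_width: 42.8
```

```bash
python3 - <<'E'
from h import *
st();save('wrist','w20')
for t in ['screw_bar']: print(t,place('wrist',t))
rows([(S(-87,0,109),-102,12)])
E
```

```text
clk 25.4 TCP stand [-79.6  -2.3 173.6] toolz stand [ 0.01  -0.041 -0.999] w 42.8 F [0.5 0.5 0.8] xyaw -101.6 j [ 0.17  0.27 -0.35  0.03 -0.91 -0.39]
screw_bar [(0.96, array([522.4, -82.8, 110.1])), (0.17, array([543.1, -46.7,  33.6]))]
t 25.5 pos [526.2 -76.3 171.6] xyaw -101.6 w 42.4 F [-0.8  0.1  0.1] T [0.01 0.19 0.01]
[0.0008, 0.0009, 0.0104, 0.1, 0.0008, 0.0009, 0.0104, 0.1, 0.0008, 0.0009, 0.0104, 0.0, 0.0008, 0.001, 0.0104, 0.1, 0.0009, 0.0009, 0.0104, 0.0]
[0.0008, 0.001, 0.0105, 0.1, 0.0, 0.0, 0.0, 0.0, 0.0, 0.0, 0.0, 0.0, 0.0, 0.0, 0.0, 0.0, 0.0, 0.0, 0.0, 0.0]
```

View pics/w20.png

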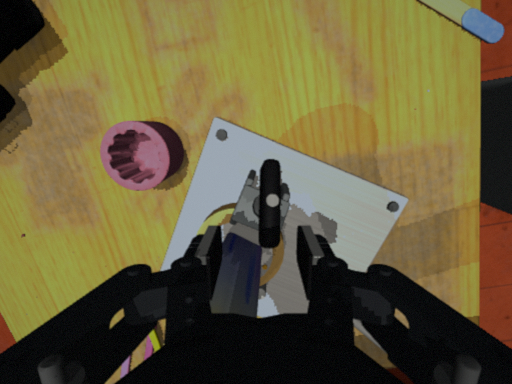

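Emit:
arm_command(
  commands=[0.001, 0.001, 0.012, 0, 0.001, 0.001, 0.012, 0, 0.001, 0.001, 0.012, 0, 0.001, 0.001, 0.012, 0, 0.001, 0.001, 0.012, 0],
  jaw=0.4,
)

```text
clock: 26.0
position: [526.6, -80.5, 113.7]
ee_rot: [-0.634, 0.773, -0.02, 0.013]
contact_force: [0.1, -0.0, 0.6]
gripper_width: 33.8
```

```bash
python3 - <<'E'
from h import *
st();save('wrist','w21')
rows([(S(-87,0,108),-102,12)])
E
```

```text
clk 26.0 TCP stand [-83.9  -3.7 113.7] toolz stand [ 0.013 -0.046 -0.999] w 33.8 F [ 0.1 -0.   0.6] xyaw -101.4 j [ 0.17  0.34 -0.44  0.03 -0.75 -0.39]
t 26.05 pos [525.  -80.7 111.6] xyaw -101.4 w 34.2 F [-0.7 -0.3 -1.9] T [ 0.03  0.22 -0.04]
[0.001, 0.0032, 0.0034, 0.6, 0.0, 0.0, 0.0, 0.0, 0.0, 0.0, 0.0, 0.0, 0.0, 0.0, 0.0, 0.0, 0.0, 0.0, 0.0, 0.0]
```

View pics/w21.png

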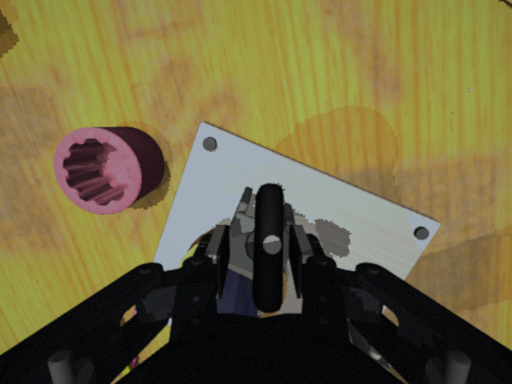

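Emit:
arm_command(
  commands=[0.001, 0.0025, 0.004, 0, 0, 0, 0, 0, 0, 0, 0, 7, 0, 0, 0, 8, 0, 0, 0, 8],
  jaw=0.26,
)

```text
clock: 26.55
position: [521.5, -81.5, 108.5]
ee_rot: [-0.46, 0.887, -0.016, 0.014]
contact_force: [-1.6, -0.6, -4.0]
gripper_width: 22.4
```

Emit:
arm_command(
  commands=[0, 0, 0, 8, 0, 0, 0, 8, 0, 0, 0, 8, 0, 0, 0, 4, 0, 0, 0, 0],
)

```text
clock: 27.05
position: [520.1, -78.3, 109.0]
ee_rot: [-0.224, 0.974, -0.009, 0.018]
contact_force: [1.9, -2.5, -5.4]
gripper_width: 22.1
```

```bash
python3 - <<'E'
from h import *
st();save('wrist','w22');print(arm.read_state()['wrist_torque'])
E
```

```text
clk 27.05 TCP stand [-85.7   3.  109. ] toolz stand [ 0.013 -0.038 -0.999] w 22.1 F [ 1.9 -2.5 -5.4] xyaw -154.1 j [ 0.17  0.34 -0.45  0.02 -0.74 -1.31]
[ 0.3977373  -0.16526295  0.36120944]
```

View pics/w22.png

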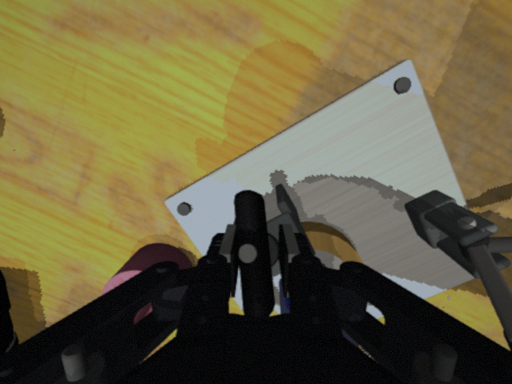

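Emit:
arm_command(
  commands=[0, -0.001, 0, 6, 0, -0.001, 0, 6, 0, 0, 0, 6, 0, 0, 0, 0, 0, 0, 0, 0],
)

```text
clock: 27.6
position: [520.3, -77.0, 109.4]
ee_rot: [-0.071, 0.997, -0.004, 0.019]
contact_force: [0.6, -1.5, -3.3]
gripper_width: 22.4
```

```bash
python3 - <<'E'
from h import *
st();save('wrist','w23');print(arm.read_state()['wrist_torque'],arm.read_state()['joint_efforts'])
E
```

```text
clk 27.6 TCP stand [-84.6   3.5 109.4] toolz stand [ 0.016 -0.035 -0.999] w 22.4 F [ 0.6 -1.5 -3.3] xyaw -171.8 j [ 0.17  0.34 -0.44  0.02 -0.75 -1.61]
[ 0.86393499 -0.04299915  0.69599163] [ -0.3621831  -34.45805669  14.64601725   3.41691434  -0.17212152
  -0.63227395]
```

View pics/w23.png

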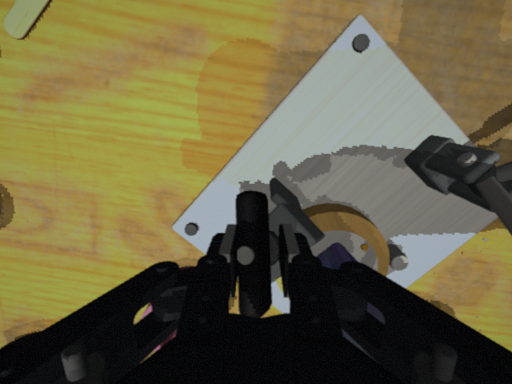

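Emit:
arm_command(
  commands=[0, 0, 0, 4, 0, 0, 0, 0, 0, 0, 0, 0, 0, 0, 0, 0, 0, 0, 0, 0],
)

```text
clock: 28.15
position: [520.2, -77.0, 109.5]
ee_rot: [-0.041, 0.999, -0.004, 0.019]
contact_force: [0.8, 0.8, -2.8]
gripper_width: 22.5
```

```bash
python3 - <<'E'
from h import *
st();print(arm.read_state()['wrist_torque'],arm.read_state()['joint_efforts'][5])
E
```

```text
clk 28.15 TCP stand [-84.6   3.6 109.5] toolz stand [ 0.016 -0.034 -0.999] w 22.5 F [ 0.8  0.8 -2.8] xyaw -175.3 j [ 0.17  0.34 -0.44  0.02 -0.75 -1.67]
[1.1674787  0.12340658 0.82093896] -0.7531072944402695
```

Emit:
arm_command(
  commands=[0, 0, 0, -5, 0, 0, 0, 0, 0, 0, 0, 0, 0, 0, -0.02, 0, 0, 0, -0.03, 0],
  jaw=0.42,
)

```text
clock: 28.65
position: [515.6, -78.4, 157.9]
ee_rot: [-0.079, 0.997, -0.005, 0.014]
contact_force: [0.2, 0.4, -0.1]
gripper_width: 36.0
```

```bash
python3 - <<'E'
from h import *
st();save('wrist','w24')
rows([(S(-86,0,280),-171.8,40),(S(0,225,280),-214.2,40)])
E
```

```text
clk 28.65 TCP stand [-88.4   6.6 157.9] toolz stand [ 0.009 -0.028 -1.   ] w 36.0 F [ 0.2  0.4 -0.1] xyaw -170.9 j [ 0.17  0.28 -0.39  0.02 -0.88 -1.59]
t 28.7 pos [518.9 -78.4 163.9] xyaw -170.8 w 35.8 F [ 1.5 -0.   3.5] T [ 0.05 -0.12  0.02]
[-0.0025, -0.0013, -0.0386, 0.3, -0.0025, -0.0013, -0.0386, 0.4, -0.0025, -0.0013, -0.0387, 0.3, 0.0154, 0.0308, -0.001, 6.1, 0.0186, 0.0289, -0.001, 6.1]
[0.0215, 0.0268, -0.001, 6.0, 0.0242, 0.0244, -0.001, 6.1, 0.0267, 0.0217, -0.001, 6.0, 0.0288, 0.0188, -0.001, 6.0, 0.0307, 0.0157, -0.001, 6.1]
```

View pics/w24.png

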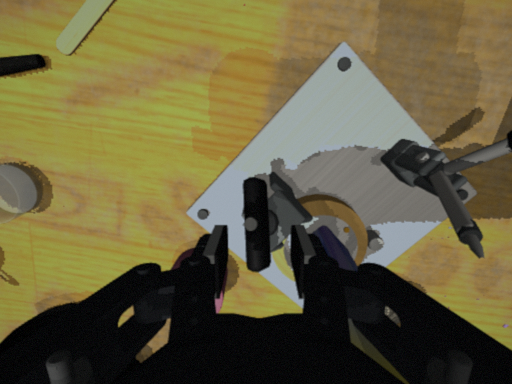

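Emit:
arm_command(
  commands=[-0.0025, -0.001, -0.038, 0, -0.0025, -0.001, -0.038, 0, -0.0025, -0.001, -0.038, 0, 0.0155, 0.031, -0.001, 6, 0.0185, 0.029, -0.001, 6],
  jaw=0,
)

```text
clock: 29.2
position: [483.6, -24.6, 285.2]
ee_rot: [0.037, 0.999, -0.003, 0.023]
contact_force: [0.6, 0.4, -1.1]
gripper_width: -0.0
```

Emit:
arm_command(
  commands=[0.0215, 0.027, -0.001, 6, 0.024, 0.0245, -0.001, 6, 0.0265, 0.0215, -0.001, 6, 0.029, 0.019, -0.001, 6, 0.02, 0.01, -0.001, 6],
)

```text
clock: 29.7
position: [390.4, 111.7, 287.2]
ee_rot: [0.311, 0.95, 0.005, 0.025]
contact_force: [0.7, 0.8, 0.0]
gripper_width: 0.3
```

```bash
python3 - <<'E'
from h import *
st();save('wrist','w25');print(place('wrist','lever_handle'))
rows([(S(0,222,280),-214.2,40),(S(0,222,122),-214.2,20)])
E
```

```text
clk 29.7 TCP stand [ -1.7 217.1 287.2] toolz stand [ 0.024 -0.046 -0.999] w 0.3 F [0.7 0.8 0. ] xyaw 143.7 j [ 0.71 -0.06 -0.44  0.04 -1.15 -2.93]
[(0.59, array([422.7,  90.5, 118.8]))]
t 29.8 pos [390.5 112.  287.4] xyaw 144.1 w 0.0 F [-0.1 -0.4 -0. ] T [ 0.03  0.07 -0.  ]
[0.0052, 0.0011, 0.0072, -1.7, 0.0009, -0.0005, 0.0197, -0.0, 0.0009, -0.0005, 0.0197, -0.0, 0.0009, -0.0005, 0.0197, -0.0, 0.0009, -0.0005, 0.0197, -0.0]
[0.0009, -0.0005, 0.0198, -0.0, 0.0009, -0.0005, 0.0197, -0.0, 0.0009, -0.0004, 0.0198, -0.0, 0.001, -0.0005, 0.0197, -0.0, 0.0, 0.0, 0.0, 0.0]
```

View pics/w25.png

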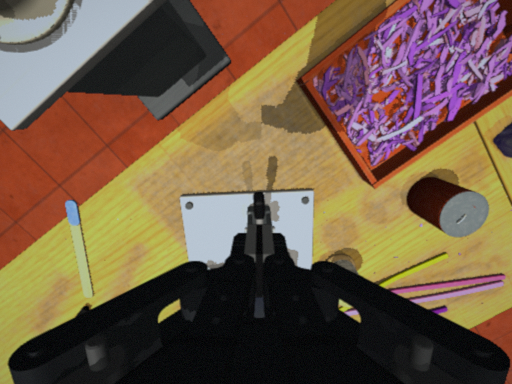

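Emit:
arm_command(
  commands=[0.005, 0.001, 0.014, -1.7, 0.001, 0, 0.025, 0, 0.001, 0, 0.025, 0, 0.001, 0, 0.025, 0, 0.001, 0, 0.025, 0],
)

```text
clock: 30.3
position: [393.9, 118.1, 174.8]
ee_rot: [0.293, 0.956, 0.011, 0.03]
contact_force: [0.9, 0.8, -0.4]
gripper_width: -0.0
```

```bash
python3 - <<'E'
from h import *
st();save('wrist','w26')
rows([(S(0,220,122),-214.2,20)])
E
```

```text
clk 30.3 TCP stand [  5.6 217.8 174.8] toolz stand [ 0.038 -0.052 -0.998] w -0.0 F [ 0.9  0.8 -0.4] xyaw 145.8 j [ 0.72  0.05 -0.64  0.06 -0.83 -2.92]
t 30.35 pos [391.5 116.4 170.8] xyaw 145.8 w -0.4 F [-1.4 -0.6 -3.2] T [-0.06  0.31  0.01]
[0.0012, -0.0014, 0.0162, -0.0, 0.0011, -0.0015, 0.0162, -0.0, 0.0012, -0.0014, 0.0162, -0.0, 0.0, 0.0, 0.0, 0.0, 0.0, 0.0, 0.0, 0.0]
```

View pics/w26.png

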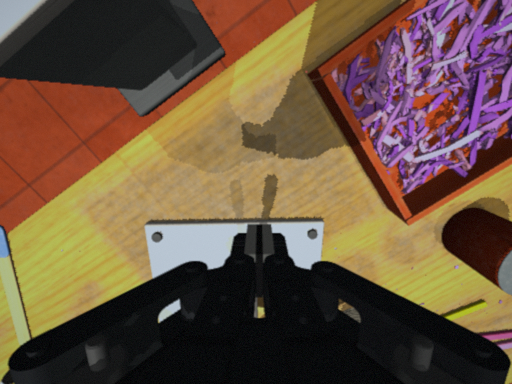

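Emit:
arm_command(
  commands=[0.003, -0.0015, 0.015, 0, 0.002, -0.0015, 0.015, 0, 0.001, -0.001, 0.015, 0, 0, 0, 0.002, 0, 0, 0, 0, 0],
)

```text
clock: 30.85
position: [389.3, 114.2, 123.5]
ee_rot: [0.295, 0.955, 0.006, 0.028]
contact_force: [0.2, -0.4, -0.9]
gripper_width: -0.3
```

```bash
python3 - <<'E'
from h import *
st()
rows([(S(0,124,136),-214.2,8)])
E
```

```text
clk 30.85 TCP stand [-2.000e-01  2.194e+02  1.235e+02] toolz stand [ 0.028 -0.05  -0.998] w -0.3 F [ 0.2 -0.4 -0.9] xyaw 145.6 j [ 0.72  0.13 -0.73  0.07 -0.68 -2.94]
t 30.85 pos [389.3 114.2 123.5] xyaw 145.6 w -0.3 F [ 0.2 -0.4 -0.9] T [0.06 0.09 0.02]
[-0.0074, 0.0001, -0.0006, -0.0, -0.0074, 0.0, -0.0006, -0.0, -0.0074, 0.0001, -0.0006, -0.0, -0.0074, 0.0, -0.0006, -0.0, -0.0074, 0.0001, -0.0006, -0.0]
[-0.0074, 0.0, -0.0006, -0.0, -0.0074, 0.0001, -0.0006, -0.0, -0.0074, 0.0, -0.0006, -0.0, -0.0073, 0.0001, -0.0006, -0.0, -0.0074, 0.0, -0.0006, -0.1]
[-0.0073, 0.0001, -0.0006, -0.0, -0.0074, 0.0, -0.0006, -0.1, -0.0073, 0.0, -0.0005, -0.0, 0.0, 0.0, 0.0, 0.0, 0.0, 0.0, 0.0, 0.0]
```

Emit:
arm_command(
  commands=[-0.0075, 0, 0, 0, -0.0075, 0, -0.0005, 0, -0.0075, 0, -0.0005, 0, -0.0075, 0, -0.0005, 0, -0.0075, 0, -0.0005, 0],
)

```text
clock: 31.35
position: [417.1, 98.3, 134.7]
ee_rot: [0.297, 0.955, 0.012, 0.023]
contact_force: [-2.7, 1.7, 2.3]
gripper_width: -0.2
```

```bash
python3 - <<'E'
from h import *
st();save('wrist','w27');print(place('wrist','lever_handle'),place('wrist','scriber_tip'))
E
```

```text
clk 31.35 TCP stand [  2.2 187.5 134.7] toolz stand [ 0.037 -0.037 -0.999] w -0.2 F [-2.7  1.7  2.3] xyaw 145.4 j [ 0.63  0.15 -0.65  0.03 -0.72 -2.83]
[(0.69, array([437.7,  84.4, 133.5])), (0.44, array([572.8,  -6.6,  -3. ]))] []
```

View pics/w27.png

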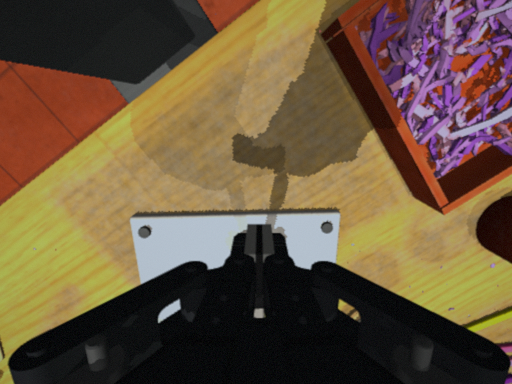

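Emit:
arm_command(
  commands=[-0.007, 0, 0, 0, -0.007, -0.001, 0, 0, -0.007, -0.001, 0, 0, -0.007, 0, 0, 0, -0.007, 0, 0, 0],
)

```text
clock: 32.0
position: [447.4, 73.9, 135.1]
ee_rot: [0.297, 0.954, 0.012, 0.024]
contact_force: [-0.6, 1.1, 0.7]
gripper_width: 0.2
```

```bash
python3 - <<'E'
from h import *
st();save('wrist','w28');print(place('wrist','lever_handle'),place('wrist','scriber_tip'))
E
```

```text
clk 32.0 TCP stand [ -0.9 148.7 135.1] toolz stand [ 0.036 -0.039 -0.999] w 0.2 F [-0.6  1.1  0.7] xyaw 145.3 j [ 0.54  0.19 -0.59  0.03 -0.74 -2.73]
[(0.74, array([467.5,  58.8, 145.3]))] []
```

View pics/w28.png

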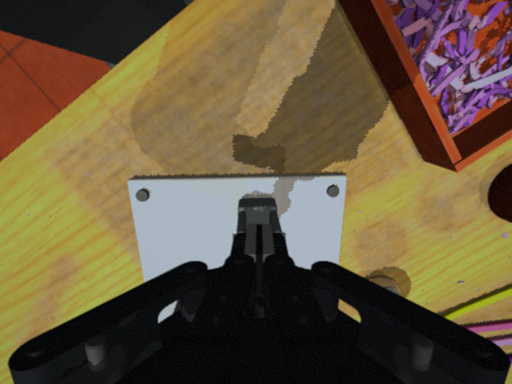

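Emit:
arm_command(
  commands=[-0.005, 0, 0, 0, -0.005, 0, 0, 0, -0.005, 0, 0, 0, -0.004, 0, 0, 0, -0.003, 0, 0, 0],
)

```text
clock: 32.65
position: [465.7, 60.7, 135.5]
ee_rot: [0.298, 0.954, 0.011, 0.023]
contact_force: [-1.6, 0.9, 0.4]
gripper_width: 0.2
```

```bash
python3 - <<'E'
from h import *
st();save('wrist','w29');print(place('wrist','lever_handle'))
E
```

```text
clk 32.65 TCP stand [ -1.5 126.2 135.5] toolz stand [ 0.035 -0.038 -0.999] w 0.2 F [-1.6  0.9  0.4] xyaw 145.3 j [ 0.49  0.21 -0.56  0.02 -0.75 -2.68]
[(0.71, array([488.2,  46.9, 143.6]))]
```

Emit:
arm_command(
  commands=[-0.002, 0, 0, 0, -0.002, 0, 0, 0, -0.002, 0, 0, 0, 0, 0, 0, 0, 0, 0, 0, 0],
)

```text
clock: 33.25
position: [467.7, 59.3, 135.5]
ee_rot: [0.298, 0.954, 0.012, 0.02]
contact_force: [-0.8, -1.2, 0.1]
gripper_width: -0.3
```

```bash
python3 - <<'E'
from h import *
st();save('wrist','w30');print(place('wrist','lever_handle'))
E
```

```text
clk 33.25 TCP stand [ -1.5 123.7 135.5] toolz stand [ 0.035 -0.031 -0.999] w -0.3 F [-0.8 -1.2  0.1] xyaw 145.3 j [ 0.48  0.22 -0.54  0.02 -0.76 -2.67]
[(0.96, array([488.9,  47.7, 143.2]))]
```

Emit:
arm_command(
  commands=[-0.002, 0, 0, 0, -0.002, 0, 0, 0, 0, 0, 0, 0, 0, 0, 0, 0, 0, 0, 0, 0],
)

```text
clock: 33.85
position: [467.9, 59.2, 135.5]
ee_rot: [0.299, 0.954, 0.013, 0.016]
contact_force: [-1.9, 1.6, 1.7]
gripper_width: 0.1
```

```bash
python3 - <<'E'
from h import *
st()
E
```

```text
clk 33.85 TCP stand [ -1.5 123.5 135.5] toolz stand [ 0.035 -0.024 -0.999] w 0.1 F [-1.9  1.6  1.7] xyaw 145.2 j [ 0.47  0.22 -0.54  0.01 -0.77 -2.66]
```

Emit:
arm_command(
  commands=[0.01, 0, 0, 0, 0.015, 0, -0.01, 0, 0.01, 0, -0.03, 0, 0, 0, -0.045, 0, 0, 0, -0.045, 0],
)

```text
clock: 34.35
position: [429.2, 75.5, 261.3]
ee_rot: [0.3, 0.954, 0.007, 0.011]
contact_force: [0.3, -0.0, 0.3]
gripper_width: 0.1
```

Emit:
arm_command(
  commands=[0.04, 0, 0, 0, 0.03, 0, 0, 0, 0.01, 0, 0, 0, 0, 0, 0, 0, 0, 0, 0, 0],
)

```text
clock: 34.85
position: [365.0, 123.6, 267.5]
ee_rot: [0.301, 0.953, 0.014, 0.019]
contact_force: [0.4, -0.7, 0.0]
gripper_width: -0.1
```

```bash
python3 - <<'E'
from h import *
st();save('wrist','w31')
for t in ['lever_handle','scriber_tip','carving_plate','nest','clamp_jaw','screw_bar']: print(t,place('wrist',t))
E
```

```text
clk 34.85 TCP stand [ -6.1 244.7 267.5] toolz stand [ 0.038 -0.028 -0.999] w -0.1 F [ 0.4 -0.7  0. ] xyaw 144.9 j [ 0.77 -0.09 -0.51  0.02 -1.11 -2.96]
lever_handle [(0.44, array([488. ,  44.3, 142.5]))]
scriber_tip []
carving_plate [(0.53, array([571.9,  -8.3,   9.8]))]
nest [(0.84, array([575.4,  -7.1,  10.6]))]
clamp_jaw []
screw_bar []
```

View pics/w31.png

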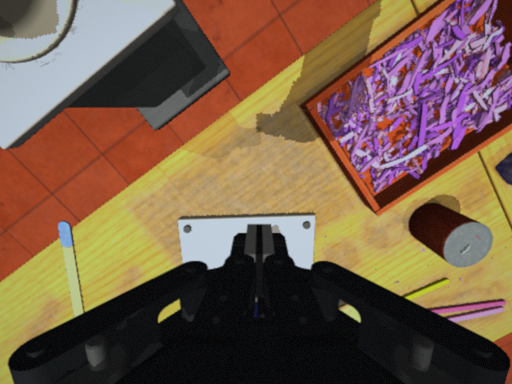

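```bash
python3 - <<'E'
from h import *
a=save('top','t32');b=save('scene','s32')
import cv2
a=cv2.imread('pics/t32.png')[125:245,150:290]; A=cv2.resize(a,(560,480),interpolation=cv2.INTER_CUBIC)
b=cv2.imread('pics/s32.png')[160:285,175:285]; B=cv2.resize(b,(422,480),interpolation=cv2.INTER_CUBIC)
cv2.imwrite('pics/c32.png',cv2.resize(np.hstack([A,B]),(800,391)))
E
```

```text
(no output)
```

View pics/c32.png

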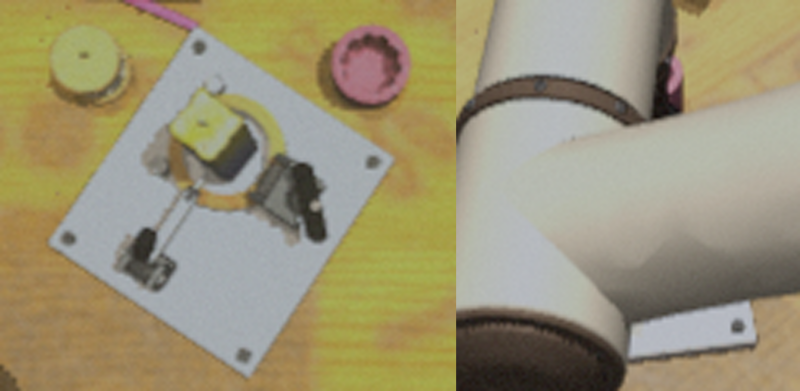

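```bash
python3 - <<'E'
from h import *
T={}
i=arm.camera_info('top');M=np.linalg.inv(i['world_from_camera']);K=np.array(i['camera_matrix'])
def proj(P):
    q=(M[:3,:3]@P+M[:3,3]);q=K@q;return q[:2]/q[2]
def barang(th,out=0):
    e1=np.array([.866,0,.5]);e2=np.array([0,1,0]);d=np.cos(th)*e1+np.sin(th)*e2
    pts=[]
    for s in(-33,33):
        v=np.array([-87,0,109])+s*d+11*np.array([-.5,0,.866]); w=S(v[0],v[1],v[2]); pts.append(proj(w))
    a=pts[1]-pts[0];return np.degrees(np.arctan2(a[1],a[0])),pts
for th in (-1,-.8,-.7,-.6,-.5,-.3): print(th,barang(th)[0])
print(barang(-.6)[1])
for n in('top0','t32'):
    g=cv2.cvtColor(cv2.imread('pics/%s.png'%n),cv2.COLOR_BGR2GRAY)
    for thr in (35,45,55):
        m=np.zeros_like(g);m[170:203,232:256]=(g[170:203,232:256]<thr)
        k,l,s,c=cv2.connectedComponentsWithStats(m,connectivity=8);j=1+np.argmax(s[1:,4]);ys,xs=np.nonzero(l==j)
        p=np.stack([xs,ys],1)-[xs.mean(),ys.mean()];u,sv,v=np.linalg.svd(p,full_matrices=False);print(n,thr,s[j],c[j],np.degrees(np.arctan2(v[0,1],v[0,0]))%180,sv)
E
```

```text
-1 -85.19540262950412
-0.8 -96.03132504559179
-0.7 -101.6408259563096
-0.6 -107.39221249938531
-0.5 -113.28999084552427
-0.3 -125.51114727377772
[array([250.18259032, 199.46566209]), array([243.08847132, 176.81751383])]Traceback (most recent call last):
  File "<stdin>", line 18, in <module>
    return _wrapfunc(a, 'argmax', axis=axis, out=out, **kwds)
    return bound(*args, **kwds)
ValueError: attempt to get argmax of an empty sequence
```

```bash
python3 - <<'E'
import cv2,numpy as np
for n in('top0','t32'):
    g=cv2.cvtColor(cv2.imread('pics/%s.png'%n),cv2.COLOR_BGR2GRAY)
    for thr in (45,50,55,60):
        m=np.zeros_like(g);m[170:203,232:256]=(g[170:203,232:256]<thr)
        k,l,s,c=cv2.connectedComponentsWithStats(m,connectivity=8)
        if k<2: continue
        j=1+np.argmax(s[1:,4]);ys,xs=np.nonzero(l==j)
        p=np.stack([xs,ys],1)-[xs.mean(),ys.mean()];u,sv,v=np.linalg.svd(p,full_matrices=False);print(n,thr,s[j],np.round(c[j],1),np.round(np.degrees(np.arctan2(v[0,1],v[0,0]))%180,1))
E
```

```text
top0 45 [249 193   1   1   1] [249. 193.] 0.0
top0 50 [239 176  11  21  55] [243.7 185.9] 70.6
top0 55 [239 176  12  22 102] [244.1 185.8] 70.9
top0 60 [239 176  12  22 113] [244.  185.9] 70.4
t32 45 [241 180   1   1   1] [241. 180.] 0.0
t32 50 [241 178   3   5   9] [241.9 180.1] 108.9
t32 55 [240 175  10  23 107] [244.2 185.8] 76.5
t32 60 [240 175  10  23 117] [244.1 185.9] 76.5
```

```bash
python3 - <<'E'
from h import *
for t in ['carving_plate','nest','scriber_tip','lever_handle','mould','spool','stir','pen','glass_cup']: print(t,place('top',t)[:1])
print(arm.job_done(),arm.read_state()['clock'])
E
```

```text
carving_plate [(0.68, array([568.3,  -4.6,   6.5]))]
nest [(0.66, array([573.9,  -6.1,  11.9]))]
scriber_tip [(0.55, array([546.6,   6.8,  73. ]))]
lever_handle [(0.75, array([489.4,  46.9, 146.2]))]
mould [(0.89, array([ 649. , -131.7,    1.5]))]
spool []
stir [(0.72, array([ 352.9, -230.2,   -2.4]))]
pen [(0.55, array([ 456. , -367.8,    0.6]))]
glass_cup [(0.56, array([ 571.2, -345.6,    0.7]))]
the job is handed in; nothing more can be done
the job is handed in; nothing more can be done
```

I carried out all the steps in order and handed the job in at about 36 s; no verdict came back. In order:
- swung the scriber arm up to its upper stop
- backed the clamp screw off by about 0.9 rad
- turned the candle a quarter turn
- screwed the clamp tight again
- pushed the scriber arm back down to its stop

What the last checks showed:
- **Candle:** the last wrist and top pictures show it square to the stand. The networks put the wooden plate about 1 mm from the fitted seat centre in one reading and about 5 mm in another. The 5 mm reading is close to the 6 mm limit, but it is mostly within the networks' own error of about 4 mm.
- **Clamp:** the bar handle ended about 0.1 rad tighter than at the start, and it was resisting 0.7 to 0.8 N m at the tool. I could not measure the force of the jaw on the plate directly.
- **Scriber arm:** it is down and resisted further pushing, with the handle and point found within about 4 mm of where they belong at the lower stop.
- **Other things:** the mould, stir stick, pen and glass cup are within about 6 mm of where they started. The network did not report the spool in the last check, but it is visible in the last top picture, apparently in its place.

Two things went differently from the plan. Pinching the lever tilted the tool, so I switched to pushing the handle with the fingers shut. The tool also kept tilting slightly as the arm moved, by up to 0.11 rad. I brought that down to about 0.04 to 0.06 rad before turning the candle, and turned it with the jaws loose around it so the plate would not be tipped.

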